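# Rack and close the relish jars

## Robot

A 7-joint arm with a two-finger parallel gripper is mounted at the origin on the work surface. World frame = base frame: x ahead of the robot, y to its left, z up, the work surface at z = 0. Lengths are in m, angles in rad, forces in N, time in s.
With the tool pointing down it reaches from about 0.4 to 0.85 m from the base axis. Payload 10.4 kg.
Tool frame: the origin (TCP) lies between the finger pads; the fingertips stand 8 mm ahead of it and the grasp point (between the pads) lies 11 mm behind it; z points along the fingers, x is the direction in which the jaws open and shut, and the axes are right-handed (so a half turn about z gives the same grasp; the last joint's range is limited). The gripper opens to 87 mm and grips with 3 to 60 N. Pads are 19 mm wide; open, the fingers measure 117 mm over their backs; the gripper's body (75 mm by 190 mm) begins 51 mm behind the grasp point.
Start: joints at [-1.274, 0.332, -0.065, 1.46, 0.022, 1.35, -0.088], TCP at [0.196, 0.593, 0.231] pointing down, gripper open.
Joint ranges: [-2.6, 2.6], [-0.5, 2.12], [-1.47, 1.34], [0.16, 2.42], [-1.27, 4.41], [0.06, 2.06], [-2.6, 2.6]. Speed limits (rad/s): [2.22, 2.22, 2.79, 2.79, 3.14, 3.14, 3.14].

## Interface

Orientations are given as a unit quaternion [x, y, z, w].
In Python, from bench import r, viewer gives the robot as it stands.
- The arm moves only by the tool apply_moves, never from a script. Its argument "increments" is a list of rows, each an object with "grip": the closure in counts, from 0 (fully open) to 255 (shut); "xyz": the shift along the tool's x, y, z in mm, a list of three; "rotation": the turn, a rotation vector about the tool's x, y, z in degrees, a list of three. A call has 1 to 5 rows; each row is the pose to reach, as a shift and turn from the pose measured when the call began, along the tool's axes at that moment; what a row does not reach only later rows make up. A row lasts 1/8 s, in which the tool goes at most 62.5 mm and 10.7 degrees, less where a joint would pass 70% of its speed; a pose out of reach is approached as far as the arm can. A call with a gripper value outside its range is refused whole. The fingers move at their own pace and stop on an object; "squeeze" is the grip in N (left out, the last holds). Time passes only in rows, so rows that repeat a pose let the fingers close. It gives the time, the measured TCP pose, the force and the opening at its end, in the units of the state.
- r.read_state(): the state, without advancing time (a new reading comes with each control period).
- viewer.camera(name): name is "scene" or "side" or "wrist"; returns a dict with "img" (480x640x3 uint8, blue, green, red), "range_z" (480x640 float32, m along the optical axis (not along the pixel's ray), 0 where there is no reading), "vertical_fov" (degrees; the focal length in pixels is half the picture's height over the tangent of half this angle, whatever the lens; pixels are square), "cx", "cy" (the principal point, pixels), "rvec" (rotation vector, rad) and "tvec" (3), from world to camera coordinates, as OpenCV has them. Camera axes: x right, y down, z forward; pixel columns grow to the right and rows downward; lengths in m; the calibration is good to about 2 mm. A picture is of the moment at which its call begins.
- r.close_job(): hands the job in, once; it reports no verdict.
The state is a dict: "time": time; "joint_positions": joint angles; "joint_vel": joint speeds; "joint_torque": joint torques, N m; "ee_pos": TCP position; "eef_rot": TCP orientation; "ft_force": force on the tool from outside, world axes, zero at the start; "torque": the same for the moment, N m; "width": finger opening in m.
Only numpy, scipy, OpenCV 4.12 (cv2) and the standard library are available. Lean on these libraries where they do the work, as an engineer would, in place of code of your own. Each camera call takes 0.05 s, during which the arm holds its last target.

## Task

Get the relish jars ready for service: stand every jar on the counter in a socket of the wooden rack, lifting it by the glass and not by its loose lid, and screw all the lids fully tight, the sockets keeping the jars from spinning round with them. Only when every jar is racked and closed, hang the orange sign astride the middle of the rack's steel rail to show the rack is ready; do not knock the drink cans or the mug about.

Things in the scene. Friction and masses are not known exactly. Their poses are not given: they have to be found in the camera images.
- jar1: Square glass jar of yellow mustard, 0.45 kg: body 60 x 60 x 84 mm high, round white screw lid on top. Origin: centre of the underside; z up; x towards the side with the paper label. Starts upright on the counter at any yaw; two to four jars are present, the others None. On the open counter a jar slips round at about 0.06 N m, so it turns with its lid unless pressed down hard.
- jar2: Square glass jar of red relish, 0.45 kg: body 60 x 60 x 84 mm high, round white screw lid on top. Origin: centre of the underside; z up; x towards the side with the paper label. Starts upright on the counter at any yaw; two to four jars are present, the others None. On the open counter a jar slips round at about 0.06 N m, so it turns with its lid unless pressed down hard.
- jar3: Square glass jar of green pickle, 0.45 kg: body 60 x 60 x 84 mm high, round white screw lid on top. Origin: centre of the underside; z up; x towards the side with the paper label. Starts upright on the counter at any yaw; two to four jars are present, the others None. On the open counter a jar slips round at about 0.06 N m, so it turns with its lid unless pressed down hard.
- jar4: Square glass jar of brown chutney, 0.45 kg: body 60 x 60 x 84 mm high, round white screw lid on top. Origin: centre of the underside; z up; x towards the side with the paper label. Starts upright on the counter at any yaw; two to four jars are present, the others None. On the open counter a jar slips round at about 0.06 N m, so it turns with its lid unless pressed down hard.
- lid1: White ribbed screw lid of jar1, 46 mm in diameter, 24 mm high, on the jar's axis. Origin: centre of its underside, 87 mm above the jar's underside (3 mm above the glass shoulder); its top is 111 mm above the jar's underside. A black stripe on its top runs from centre to rim. The thread holds it on the jar even when loose. None if the jar is absent.
- lid2: White ribbed screw lid of jar2, 46 mm in diameter, 24 mm high, on the jar's axis. Origin: centre of its underside, 87 mm above the jar's underside (3 mm above the glass shoulder); its top is 111 mm above the jar's underside. A black stripe on its top runs from centre to rim. The thread holds it on the jar even when loose. None if the jar is absent.
- lid3: White ribbed screw lid of jar3, 46 mm in diameter, 24 mm high, on the jar's axis. Origin: centre of its underside, 87 mm above the jar's underside (3 mm above the glass shoulder); its top is 111 mm above the jar's underside. A black stripe on its top runs from centre to rim. The thread holds it on the jar even when loose. None if the jar is absent.
- lid4: White ribbed screw lid of jar4, 46 mm in diameter, 24 mm high, on the jar's axis. Origin: centre of its underside, 87 mm above the jar's underside (3 mm above the glass shoulder); its top is 111 mm above the jar's underside. A black stripe on its top runs from centre to rim. The thread holds it on the jar even when loose. None if the jar is absent.
- twist1 (a joint): Angle (rad) of lid 1 on its jar: 0 loosest, 2.0 fully tight (hard stop); starts at 0 to 0.5. Grows as the lid turns clockwise seen from above; the lid does not rise or sink. At 2.0 its black stripe points at the black mark on the jar's shoulder, label side. Takes about 0.22 N m to turn and stays where left. None if the jar is absent.
- twist2 (a joint): Angle (rad) of lid 2 on its jar: 0 loosest, 2.0 fully tight (hard stop); starts at 0 to 0.5. Grows as the lid turns clockwise seen from above; the lid does not rise or sink. At 2.0 its black stripe points at the black mark on the jar's shoulder, label side. Takes about 0.22 N m to turn and stays where left. None if the jar is absent.
- twist3 (a joint): Angle (rad) of lid 3 on its jar: 0 loosest, 2.0 fully tight (hard stop); starts at 0 to 0.5. Grows as the lid turns clockwise seen from above; the lid does not rise or sink. At 2.0 its black stripe points at the black mark on the jar's shoulder, label side. Takes about 0.22 N m to turn and stays where left. None if the jar is absent.
- twist4 (a joint): Angle (rad) of lid 4 on its jar: 0 loosest, 2.0 fully tight (hard stop); starts at 0 to 0.5. Grows as the lid turns clockwise seen from above; the lid does not rise or sink. At 2.0 its black stripe points at the black mark on the jar's shoulder, label side. Takes about 0.22 N m to turn and stays where left. None if the jar is absent.
- rack: Jar rack, fixed: dark wood block 210 x 210 x 36 mm high with 2 x 2 square sockets and a steel sign rail beyond its +x side. Origin: centre of the block's underside, on the counter; x towards the rail, y along it. Sockets 68 x 68 mm, 28 mm deep (floor 8 mm up), sides along rack x and y, edges chamfered 3 mm; a jar in one cannot turn (about 0.15 rad of play).
- socket1 (a point): Centre of the floor of a socket of the rack, 8 mm above the counter, at rack x -50, y -50 mm. The mouth is 28 mm above it. Any jar may go in any socket; all sockets start empty.
- socket2 (a point): Centre of the floor of a socket of the rack, 8 mm above the counter, at rack x -50, y 50 mm. The mouth is 28 mm above it. Any jar may go in any socket; all sockets start empty.
- socket3 (a point): Centre of the floor of a socket of the rack, 8 mm above the counter, at rack x 50, y -50 mm. The mouth is 28 mm above it. Any jar may go in any socket; all sockets start empty.
- socket4 (a point): Centre of the floor of a socket of the rack, 8 mm above the counter, at rack x 50, y 50 mm. The mouth is 28 mm above it. Any jar may go in any socket; all sockets start empty.
- rail_mid (a point): Middle of the axis of the rack's sign rail: a horizontal round steel bar 12 mm in diameter and 190 mm long along the rack's y, its axis 125 mm above the counter and 150 mm from the rack's origin along the rack's x. It stands on two 12 mm round posts at its ends.
- sign: Orange saddle sign, 0.12 kg, bent from 3 mm sheet like an upside-down U, picture card on each flap: 34 mm over the flaps (its x), 100 mm long (its y), 61 mm high; 28 mm clear between the flaps, ends open. Starts standing on its flaps on the counter. Origin: centre of its underside, between the flaps' lower edges; z up; alike either way round.
- sign_crown (a point): Centre of the underside of the sign's top, between the flaps, 58 mm above the sign's origin: this rests on the rail when the sign hangs.
- can_a: Bystander: slim red drink can, 52 mm in diameter, 130 mm high, standing among the jars. Origin: centre of underside.
- can_b: Bystander: slim red drink can, 52 mm in diameter, 130 mm high. Origin: centre of underside.
- mug: Bystander: black mug, 80 mm in diameter, 92 mm high. Origin: centre of underside.
Mind the look-alikes: they are no part of the job. What is shaped like the sign but turquoise is not meant.

How it is judged:
On the way, in this order (a step that is already met when the one before it is completed fails the run):
1. every jar stands in a socket with its lid fully tight (z of jar1 in the frame of rack between 0.004 and 0.014 m and x of jar1 in the frame of rack between -0.075 and 0.075 m and y of jar1 in the frame of rack between -0.075 and 0.075 m and angle between each of jar1, jar2, jar3, jar4's own z axis and vertical below 0.1 rad and value of joint each of twist1, twist2, twist3, twist4 above 1.87 rad and z of jar2 in the frame of rack between 0.004 and 0.014 m and x of jar2 in the frame of rack between -0.075 and 0.075 m and y of jar2 in the frame of rack between -0.075 and 0.075 m and z of jar3 in the frame of rack between 0.004 and 0.014 m and x of jar3 in the frame of rack between -0.075 and 0.075 m and y of jar3 in the frame of rack between -0.075 and 0.075 m and z of jar4 in the frame of rack between 0.004 and 0.014 m and x of jar4 in the frame of rack between -0.075 and 0.075 m and y of jar4 in the frame of rack between -0.075 and 0.075 m), for 0.2 s.
2. the sign hangs astride the rail (x of sign_crown in the frame of rack between 0.134 and 0.166 m and z of sign_crown in the frame of rack between 0.125 and 0.142 m and y of sign_crown in the frame of rack between -0.06 and 0.06 m and angle between sign's own z axis and vertical below 0.4 rad), for 0.2 s.
At the end, for the whole second after the job is handed in: Every jar present stands upright on the floor of a socket (within 6 mm, tilt under 0.1 rad), every lid is within 0.13 rad of its tight stop, and the sign hangs at rest astride the rail, its crown on the bar within 60 mm of the rail's middle, leaning under 0.4 rad (all of step 1 and all of step 2 and linear speed of sign below 0.03 m/s); the robot touches nothing.
It fails at once if a jar is lifted by its lid (the fingers press on the lid while the jar is more than 50 mm up) ((height (world z) of jar1 above 0.05 m and contact force between the fingers and lid1 above 2 N) or (height (world z) of jar2 above 0.05 m and contact force between the fingers and lid2 above 2 N) or (height (world z) of jar3 above 0.05 m and contact force between the fingers and lid3 above 2 N) or (height (world z) of jar4 above 0.05 m and contact force between the fingers and lid4 above 2 N)).
It fails at once if a can or the mug is knocked over or shoved more than 60 mm ((distance of can_a from where it was at the start of the episode above 0.06 m or angle between can_a's own z axis and vertical above 0.5 rad) or (distance of can_b from where it was at the start of the episode above 0.06 m or angle between can_b's own z axis and vertical above 0.5 rad) or (distance of mug from where it was at the start of the episode above 0.06 m or angle between mug's own z axis and vertical above 0.5 rad)).
Of jar1, jar2, jar3, jar4 only 2 to 4 are there at a start; the rules pass over those that are not, and their reading is None.
At some moment in a run one of jar1, jar2, jar3, jar4 may be knocked a few centimetres aside while the robot is not near it.
It also fails if it takes over 210 s, if anything falls off the work surface, if the arm or the gripper's body presses on something with over 40 N, if the wrist force passes 120 N, or if a joint passes its speed limit or range.

## Working session

There is one attempt and no reset: what is moved stays moved. The work goes in short steps, Python scripts to look and compute and a tool call to move; the robot and the scene stay as the last step left them, time stands still between calls to the robot, and variables do not carry over. Pictures are saved under pics/ and viewed, and the job is handed in when it is done.

Besides the shell and the picture viewer there is one more tool, called after "Emit:" as name([rows], argument=value, ...), one row to a line, values as JSON. apply_moves: Moves the arm, as the interface text tells. Its arguments: {"type":"object","properties":{"increments":{"type":"array","items":{"type":"object","properties":{"grip":{"type":"number"},"xyz":{"type":"array","items":{"type":"number"}},"rotation":{"type":"array","items":{"type":"number"}}}}},"squeeze":{"type":"number"}},"required":["increments"]}

```bash
ls; mkdir -p pics; cat > h.py <<'E'
import numpy as np, cv2
from scipy.spatial.transform import Rotation as R
from bench import r, viewer
def cam(n):
    c=viewer.camera(n); 
    c['f']=240/np.tan(np.radians(c['vertical_fov'])/2)
    c['Rm']=cv2.Rodrigues(np.array(c['rvec'],float))[0]; c['t']=np.array(c['tvec'],float).ravel()
    return c
def cloud(c):
    z=c['range_z']; v,u=np.mgrid[0:480,0:640]
    P=np.stack([(u-c['cx'])/c['f']*z,(v-c['cy'])/c['f']*z,z],-1)
    W=(P-c['t'])@c['Rm']; W[z<=0]=np.nan
    return W
def proj(c,X):
    p=np.atleast_2d(X)@c['Rm'].T+c['t']; return np.stack([p[:,0]/p[:,2]*c['f']+c['cx'],p[:,1]/p[:,2]*c['f']+c['cy']],-1)
def tool():
    s=r.read_state(); return np.array(s['ee_pos']),R.from_quat(s['eef_rot']),s
E
python3 - <<'E'
from h import *
p,q,s=tool(); print(s)
print(q.as_matrix())
for n in ['scene','side','wrist']:
    c=cam(n); cv2.imwrite(f'pics/{n}0.png',c['img']); print(n,c['vertical_fov'],c['cx'],c['cy'],-c['Rm'].T@c['t'])
E
```

```text
pics
{'time': 0.0, 'joint_positions': array([-1.27362561,  0.33287949, -0.06474775,  1.46095039,  0.02159574,
        1.34990626, -0.08850414]), 'joint_vel': array([-1.37290345e-03, -1.59406058e-03,  9.48901939e-05, -7.22850466e-04,
        8.96964893e-04,  1.81578155e-03,  1.23696921e-03]), 'joint_torque': array([ 3.08526996e-04, -6.23251605e+01,  2.46104272e-02, -3.89896846e+01,
       -6.14192476e-02,  3.97554890e-02,  1.25942856e-04]), 'ee_pos': array([0.19632433, 0.59295961, 0.22974497]), 'eef_rot': array([ 8.10644829e-01,  5.85537733e-01, -5.72475944e-04,  4.43132441e-04]), 'ft_force': array([-0.33722932,  0.09777523,  0.18259692]), 'torque': array([0.02910348, 0.04664238, 0.01620379]), 'width': 0.08683769294109737}
[[ 3.14290470e-01  9.49326779e-01 -4.09207798e-04]
 [ 9.49325764e-01 -3.14290733e-01 -1.38885858e-03]
 [-1.44709086e-03  4.80335099e-05 -9.99998952e-01]]
scene 48.771832194459364 326.86539113823096 252.94557748660466 [0.95485649 0.43878289 1.08756999]
side 52.999988554366844 315.9655577393222 239.62812999801844 [ 0.00664662 -0.58847743  0.9006366 ]
wrist 65.2854847531355 318.07713828320163 241.76338286479404 [0.1229581  0.61765783 0.38499159]
```

View pics/scene0.png

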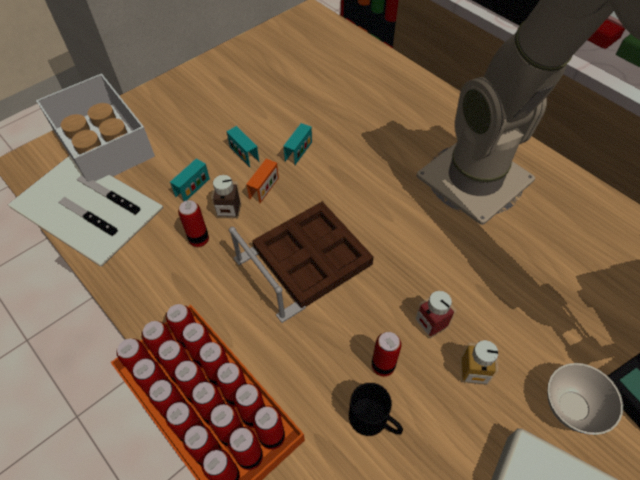

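View pics/side0.png

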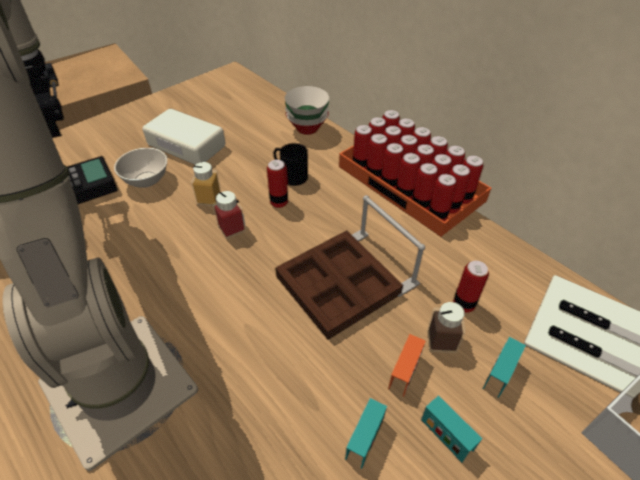

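View pics/wrist0.png

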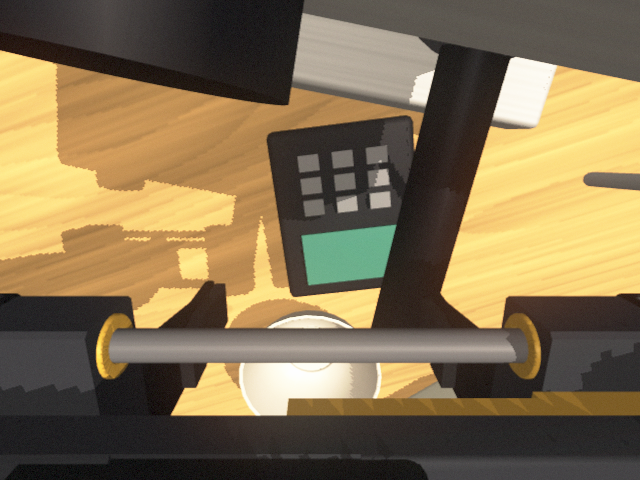

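Candidates (scene image pixels):
- **Jars:** red (440,302), yellow (486,352), brown (226,187).
- **Jar look-alikes:** cans (387,353), (193,223) and the crate of cans.
- **Sign:** orange (263,180). The turquoise decoys are at (242,143), (297,142) and (190,178).

I'll measure these next.

```bash
cat > ortho.py <<'E'
from h import *
def ortho(cams,x0,x1,y0,y1,zlo,zhi,res=0.0005):
    # nearest colour map, image: col = (y1-y)/res , row=(x1-x)/res  (x up, y left)
    W=int((y1-y0)/res);H=int((x1-x0)/res); im=np.zeros((H,W,3),np.uint8); hm=np.full((H,W),-1.0)
    for c in cams:
        P=cloud(c).reshape(-1,3); I=c['img'].reshape(-1,3)
        m=np.isfinite(P[:,0])&(P[:,2]>zlo)&(P[:,2]<zhi)&(P[:,0]>x0)&(P[:,0]<x1)&(P[:,1]>y0)&(P[:,1]<y1)
        for p,i in zip(P[m],I[m]):
            a=int((x1-p[0])/res);b=int((y1-p[1])/res)
            if 0<=a<H and 0<=b<W and p[2]>hm[a,b]: hm[a,b]=p[2]; im[a,b]=i
    return im,hm
E
python3 - <<'E'
from h import *
for n,pix in {'scene':dict(red=(440,299),yel=(486,349),brn=(226,184),cana=(387,340),canb=(189,208),mug=(371,400),sign=(263,176)),'side':dict(red=(226,200),yel=(203,170),brn=(452,313),cana=(277,165),canb=(477,269),mug=(295,155),sign=(409,350))}.items():
    c=cam(n); P=cloud(c); cv2.imwrite
    print(n)
    for k,(u,v) in pix.items(): print(k,P[v,u].round(4))
    # lid tops
    Z=P[...,2]
    m=((Z>0.104)&(Z<0.118)&(c['img'].min(-1)>110)).astype(np.uint8)
    nn,L,S,C=cv2.connectedComponentsWithStats(m)
    for i in range(1,nn):
        if S[i,4]>80:
            Q=P[L==i]; print('lid',C[i].round(),S[i,4],np.nanmedian(Q,0).round(4),np.nanmin(Q,0).round(4),np.nanmax(Q,0).round(4))
    w=P[450:,:][:,300:400]
    for k,(u,v) in pix.items():
        a=c['img'][v-40:v+50,u-40:u+40]; cv2.imwrite(f'pics/{n}_{k}.png',cv2.resize(a,None,fx=5,fy=5,interpolation=cv2.INTER_CUBIC))
a=[np.hstack([cv2.resize(cv2.imread(f'pics/{n}_{k}.png'),(260,290)) for k in ['red','yel','brn']]) for n in ['scene','side']]
cv2.imwrite('pics/jars.png',np.vstack(a))
E
```

```text
scene
red [0.4189 0.2094 0.1117]
yel [0.4377 0.3445 0.1123]
brn [ 0.5597 -0.3478  0.1113]
cana [0.5759 0.2039 0.1322]
canb [ 0.6736 -0.3309  0.1309]
mug [0.6463 0.2431 0.0024]
sign [ 0.4538 -0.3446  0.0627]
lid [ 89. 116.] 525 [ 0.687  -0.7815  0.1097] [ 0.5753 -0.9473  0.1041] [ 0.7891 -0.6549  0.116 ]
lid [222. 182.] 203 [ 0.5639 -0.3608  0.1112] [ 0.5391 -0.3843  0.1053] [ 0.5843 -0.3379  0.1168]
lid [440. 300.] 297 [0.4214 0.2094 0.1112] [0.3979 0.1883 0.1059] [0.4427 0.2328 0.1168]
lid [486. 351.] 356 [0.4415 0.3455 0.1112] [0.4166 0.3242 0.1049] [0.4605 0.3682 0.1157]
side
red [0.4141 0.1992 0.1098]
yel [0.4335 0.3307 0.1121]
brn [ 0.5565 -0.3672  0.1132]
cana [0.5728 0.1986 0.1329]
canb [ 0.6663 -0.3408  0.1348]
mug [0.6999 0.2836 0.0512]
sign [ 0.4601 -0.3503  0.0616]
lid [307.  90.] 162 [0.9024 0.4652 0.1079] [0.8214 0.3626 0.1041] [0.9287 0.4905 0.1156]
lid [202. 168.] 170 [0.4363 0.3429 0.111 ] [0.4151 0.3194 0.1047] [0.4606 0.3676 0.1155]
lid [225. 198.] 197 [0.4161 0.2057 0.1108] [0.3958 0.1842 0.1043] [0.4394 0.2292 0.1152]
lid [452. 312.] 355 [ 0.5598 -0.3653  0.1112] [ 0.5373 -0.3862  0.1041] [ 0.583  -0.3407  0.1145]
lid [624. 407.] 254 [ 0.6027 -0.6677  0.1099] [ 0.5929 -0.7157  0.1047] [ 0.6981 -0.6577  0.1141]
```

View pics/jars.png

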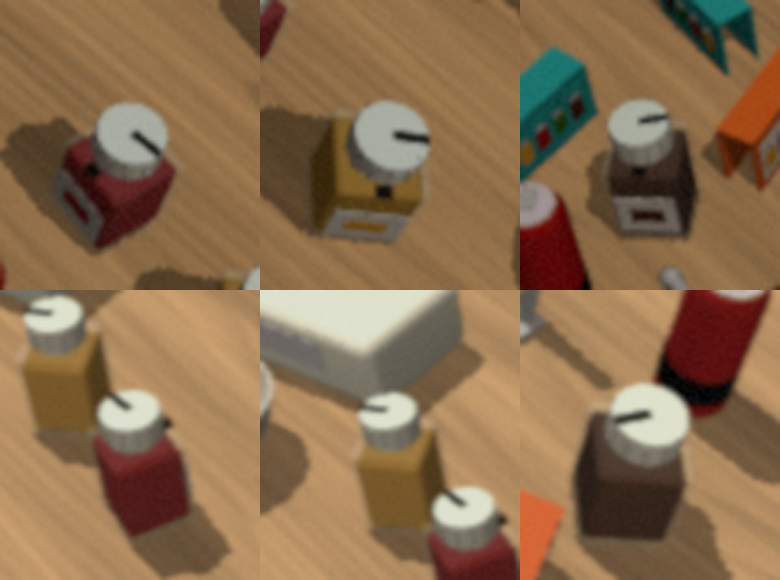

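```bash
cat > meas.py <<'E'
from h import *
from scipy.optimize import least_squares
def boxfit(P,c0,h=0.03):
    # P xy points on sides of a square box half-size h ; fit centre,yaw
    best=None
    for a in np.radians(np.arange(0,90,15)):
        def f(p):
            ca,sa=np.cos(p[2]),np.sin(p[2]); d=P-p[:2]
            x=np.abs(ca*d[:,0]+sa*d[:,1]); y=np.abs(-sa*d[:,0]+ca*d[:,1])
            return np.maximum(x,y)-h
        o=least_squares(f,[c0[0],c0[1],a],loss='soft_l1',f_scale=0.002,x_scale=[.01,.01,.1])
        if best is None or o.cost<best.cost: best=o
    return best.x,best.cost/len(P)
def jar(Ws,c0):
    out=[]
    for W in Ws+[None]:
        P=np.concatenate([w.reshape(-1,3) for w in Ws]) if W is None else W.reshape(-1,3)
        with np.errstate(invalid='ignore'):
            m=(np.hypot(P[:,0]-c0[0],P[:,1]-c0[1])<0.05)
            lid=m&(P[:,2]>0.092)&(P[:,2]<0.106)
            b=m&(P[:,2]>0.012)&(P[:,2]<0.078)
        x,e=boxfit(P[b][:,:2],c0)
        L=P[lid][:,:2]
        o=least_squares(lambda p:np.hypot(*(L-p).T)-0.023,c0,loss='soft_l1',f_scale=0.002).x if len(L)>20 else None
        out.append((x[:2].round(4),np.degrees(x[2]).round(1)%90,e,b.sum(),'lid',None if o is None else o.round(4)))
    return out
E
python3 - <<'E'
from meas import *
C=[cam('scene'),cam('side')]; W=[cloud(c) for c in C]
for k,c0 in dict(red=(.419,.209),yel=(.438,.343),brn=(.561,-.363)).items():
    print(k); [print('  ',*o) for o in jar(W,c0)]
for i,(c,w) in enumerate(zip(C,W)):
    Z=w[...,2]; img=c['img'].astype(int)
    m=(Z>0.031)&(Z<0.041)&(w[...,0]>.3)&(w[...,0]<.8)&(abs(w[...,1]+.1)<.2)&(img.max(-1)<110)
    m=cv2.morphologyEx(m.astype(np.uint8),cv2.MORPH_OPEN,np.ones((3,3)))
    nn,L,S,_=cv2.connectedComponentsWithStats(m)
    j=1+np.argmax(S[1:,4]); Q=w[L==j]
    print('rack',S[j,4],cv2.minAreaRect((Q[:,:2]*1000).astype(np.float32)),np.median(Q[:,2]))
    hsv=cv2.cvtColor(c['img'],cv2.COLOR_BGR2HSV)
    m=(hsv[...,0]<14)&(hsv[...,1]>150)&(hsv[...,2]>110)&(Z>.05)&(Z<.07)&(np.hypot(w[...,0]-.458,w[...,1]+.347)<.1)
    Q=w[m]; print('sign',m.sum(),cv2.minAreaRect((Q[:,:2]*1000).astype(np.float32)))
    m=(Z>.118)&(Z<.137)&(w[...,0]>.4)&(w[...,0]<.9)&(abs(w[...,1]+.12)<.16)&(img.max(-1)-img.min(-1)<40)
    Q=w[m]; print('rail',m.sum(),cv2.minAreaRect((Q[:,:2]*1000).astype(np.float32)))
    for nm,c0 in dict(cana=(.575,.204),canb=(.672,-.335)).items():
        m=(np.hypot(w[...,0]-c0[0],w[...,1]-c0[1])<.045)&(Z>.02)&(Z<.12); Q=w[m][:,:2]
        print(nm,least_squares(lambda p:np.hypot(*(Q-p).T)-0.026,c0,loss='soft_l1',f_scale=.002).x)
E
```

```text
red
   [0.4195 0.2093] 78.9 3.1168007684129007e-07 511 lid [0.4193 0.2096]
   [0.4186 0.2099] 79.0 8.474399828427647e-07 530 lid [0.4186 0.21  ]
   [0.4193 0.2096] 78.8 6.237403935663666e-07 1041 lid [0.419  0.2098]
yel
   [0.439  0.3458] 41.4 3.0217959113189396e-07 538 lid [0.4386 0.3453]
   [0.4378 0.3459] 41.8 1.0504209587994752e-06 516 lid [0.4377 0.3456]
   [0.4385 0.3458] 41.5 7.282868938975499e-07 1054 lid [0.4383 0.3455]
brn
   [ 0.562  -0.3628] 44.7 8.279061435148475e-07 491 lid [ 0.5617 -0.3629]
   [ 0.5612 -0.3626] 44.8 3.3645391205137443e-07 674 lid [ 0.5609 -0.3627]
   [ 0.5615 -0.3627] 44.8 5.697003287769937e-07 1165 lid [ 0.5611 -0.3628]
rack 3652 ((498.0481262207031, -107.70433044433594), (212.25213623046875, 212.28668212890625), 83.39444732666016) 0.036134407271319086
sign 431 ((449.8518371582031, -358.00592041015625), (102.12181091308594, 38.03052520751953), 21.1129150390625)
rail 1231 ((762.9859619140625, -84.07237243652344), (335.2798156738281, 188.06190490722656), 17.865814208984375)
cana [0.5739405  0.20572048]
canb [ 0.67385553 -0.33759889]
rack 3924 ((496.6256103515625, -109.851318359375), (209.87120056152344, 212.59629821777344), 83.24134063720703) 0.035889347140737576
sign 831 ((447.6011047363281, -359.1190185546875), (102.37874603271484, 33.3258056640625), 20.96497917175293)
rail 771 ((760.07080078125, -85.17845153808594), (340.1113586425781, 191.63290405273438), 18.52495574951172)
cana [0.57313442 0.20615289]
canb [ 0.67330683 -0.3369089 ]
```

```bash
python3 - <<'E'
from meas import *
C=[cam('scene'),cam('side')]; W=[cloud(c) for c in C]
for i,(c,w) in enumerate(zip(C,W)):
    Z=w[...,2]; img=c['img'].astype(int)
    d=w[...,:2]-np.array([.4973,-.1088])
    a=np.radians(-6.7); ex=np.array([np.cos(a),np.sin(a)]); ey=np.array([-np.sin(a),np.cos(a)])
    X=d@ex; Y=d@ey
    m=(Z>.006)&(Z<.031)&(np.maximum(abs(X),abs(Y))>.095)&(np.maximum(abs(X),abs(Y))<.115)
    print('rackside',m.sum(),boxfit(w[m][:,:2],(.4973,-.1088),.105)[0], 'sides',[(m&(s*V>.095)).sum() for V in(X,Y) for s in(1,-1)])
    for V,W2,nm in((X,Y,'X'),(Y,X,'Y')):
        m=(Z>.105)&(Z<.14)&(abs(abs(V)-.15)<.03)&(abs(W2)<.08)
        print(nm,m.sum(), [ (np.median(V[m&(s*V>0)]),np.median(Z[m&(s*V>0)]),Z[m&(s*V>0)].max()) for s in(1,-1) if (m&(s*V>0)).sum()>5])
    m=(Z>.115)&(Z<.14)&(abs(X-.15)<.03)&(abs(Y)<.12)
    Q=w[m]; print(m.sum(), cv2.fitLine(Q[:,:2].astype(np.float32),cv2.DIST_HUBER,0,.01,.01).ravel(), 'Y',Y[m].min(),Y[m].max(),X[m].min(),X[m].max())
    bgr=c['img'][m]; print(bgr.mean(0))
    # sign side points
    hsv=cv2.cvtColor(c['img'],cv2.COLOR_BGR2HSV)
    m=(Z>.005)&(Z<.07)&(np.hypot(w[...,0]-.449,w[...,1]+.3585)<.07)
    a=np.radians(21); 
    for s in range(0,180,1):pass
    Q=w[m&(Z>.045)]; print('sign all',cv2.minAreaRect((Q[:,:2]*1000).astype(np.float32)),len(Q))
E
```

```text
rackside 658 [ 0.49847074 -0.10844282 -0.1161838 ] sides [np.int64(285), np.int64(16), np.int64(416), np.int64(17)]
X 352 [(np.float64(0.15212951480523312), np.float64(0.13029526587105578), np.float64(0.13580973207016087))]
Y 0 []
476 [ 0.1198175   0.99279594  0.64765024 -0.13405156] Y -0.0985078448399993 0.10399319824564646 0.14265799342403987 0.15935222648146433
[103.91806723 111.72478992 119.40546218]
sign all ((449.0053405761719, -357.5722351074219), (103.6419677734375, 38.94740295410156), 21.095542907714844) 505
rackside 775 [ 0.4973572  -0.10809719 -0.11552056] sides [np.int64(27), np.int64(345), np.int64(13), np.int64(469)]
X 330 [(np.float64(0.1462468080556454), np.float64(0.12965387567118186), np.float64(0.13428248951458294))]
Y 0 []
454 [ 0.11306076  0.9935881   0.6423371  -0.12532547] Y -0.10319755654842029 0.10006829232801775 0.14087582024797718 0.15595089216010488
[131.56387665 145.3876652  155.94052863]
sign all ((448.598876953125, -358.5020751953125), (102.75228881835938, 34.62876892089844), 20.742191314697266) 872
```

```bash
cat > go.py <<'E'
import sys
from h import *
def go(x,y,z,yaw,quiet=False):
    p,q,s=tool(); M=q.as_matrix()
    a=np.radians(yaw); T=np.array([[np.cos(a),np.sin(a),0],[np.sin(a),-np.cos(a),0],[0,0,-1]])
    d=M.T@(np.array([x,y,z])-p)*1000; rv=np.degrees((q.inv()*R.from_matrix(T)).as_rotvec())
    print('now',p.round(4),'yaw',np.degrees(np.arctan2(M[1,0],M[0,0])).round(1),'w',round(s['width'],4),'t',round(s['time'],2),'j7',s['joint_positions'][6].round(2),'F',s['ft_force'].round(1),'T',s['torque'].round(2))
    print('xyz',d.round(1),'rot',rv.round(1),'rows>=',np.ceil(max(np.linalg.norm(d)/62.5,np.linalg.norm(rv)/10.7)))
if __name__=='__main__': go(*map(float,sys.argv[1:5]))
E
python3 go.py .4192 .2096 .2 78.8
python3 - <<'E'
from h import *
C=[cam('scene'),cam('side')]
for c in C:
    w=cloud(c); hsv=cv2.cvtColor(c['img'],cv2.COLOR_BGR2HSV)
    m=((hsv[...,0]>80)&(hsv[...,0]<100)&(hsv[...,1]>120)&(w[...,2]>.05)&(w[...,2]<.07)).astype(np.uint8)
    n,L,S,_=cv2.connectedComponentsWithStats(m)
    for i in range(1,n):
        if S[i,4]>60: print(cv2.minAreaRect((w[L==i][:,:2]*1000).astype(np.float32)))
E
```

```text
now [0.1965 0.5933 0.2305] yaw 71.7 w 0.0869 t 0.45 j7 -0.09 F [ 0.3 -0.8 -0.5] T [-0.02 -0.02 -0.04]
xyz [-294.2  332.1   30.5] rot [-0.   0.  -7.1] rows>= 8.0
((293.04608154296875, -395.2635192871094), (99.2903823852539, 33.56298828125), 19.632640838623047)
((412.5522766113281, -491.6728210449219), (101.50084686279297, 35.56360626220703), 86.82847595214844)
((589.392822265625, -484.9148864746094), (99.62921905517578, 38.510536193847656), 13.114402770996094)
((587.4318237304688, -490.3184814453125), (101.0118408203125, 32.281246185302734), 12.15135669708252)
((408.7329406738281, -495.32769775390625), (96.93943786621094, 35.24919509887695), 86.79708099365234)
((291.42724609375, -400.4754638671875), (100.17457580566406, 31.958969116210938), 20.283098220825195)
```

Emit:
apply_moves([
  {"xyz": [-294, 332, 30], "rotation": [0, 0, -7], "grip": 0},
  {"xyz": [-294, 332, 30], "rotation": [0, 0, -7], "grip": 0},
  {"xyz": [-294, 332, 30], "rotation": [0, 0, -7], "grip": 0},
  {"xyz": [-294, 332, 30], "rotation": [0, 0, -7], "grip": 0},
  {"xyz": [-294, 332, 30], "rotation": [0, 0, -7], "grip": 0},
])

```text
time: 1.18
ee_pos: [0.3539, 0.3219, 0.2096]
eef_rot: [0.773, 0.634, 0.0, -0.0]
ft_force: [0.6, -0.2, 0.6]
width: 0.0869
```

```bash
python3 go.py .4192 .2096 .2 78.8
```

```text
now [0.3539 0.3219 0.2096] yaw 78.7 w 0.0869 t 1.18 j7 0.54 F [ 0.6 -0.2  0.6] T [ 0.06 -0.05  0.01]
xyz [-97.3  86.1   9.6] rot [ 0.  -0.1 -0.1] rows>= 3.0
```

Emit:
apply_moves([
  {"xyz": [-97, 86, 10], "rotation": [0, 0, 0], "grip": 0},
  {"xyz": [-97, 86, 10], "rotation": [0, 0, 0], "grip": 0},
  {"xyz": [-97, 86, 10], "rotation": [0, 0, 0], "grip": 0},
  {"xyz": [-97, 86, 10], "rotation": [0, 0, 0], "grip": 0},
])

```text
time: 1.68
ee_pos: [0.4192, 0.2101, 0.1997]
eef_rot: [0.774, 0.634, 0.001, -0.0]
ft_force: [-0.2, 0.5, 1.1]
width: 0.0871
```

```bash
python3 go.py .4192 .2096 .064 78.8; python3 - <<'E'
from meas import *
C=[cam(n) for n in ('scene','side','wrist')]
for c,n in zip(C,('scene','side','wrist')): cv2.imwrite(f'pics/{n}1.png',c['img'])
W=[cloud(c) for c in C[:2]]
for o in jar(W,(.419,.2096)): print(*o)
cv2.imwrite('pics/m1.png',np.hstack([cv2.resize(c['img'],(400,300)) for c in (C[1],C[2])]))
E
```

```text
now [0.4192 0.2101 0.1997] yaw 78.6 w 0.0871 t 1.68 j7 0.81 F [-0.2  0.5  1.1] T [0.08 0.04 0.01]
xyz [-6.000e-01  1.000e-01  1.357e+02] rot [ 0.  -0.1 -0.2] rows>= 3.0
[0.4196 0.2094] 79.1 3.574731777032121e-07 512 lid [0.4192 0.2096]
[0.4185 0.2098] 78.6 8.382479682620383e-07 529 lid [0.4182 0.21  ]
[0.4193 0.2096] 78.8 6.532619438147305e-07 1041 lid [0.4188 0.2098]
```

View pics/m1.png

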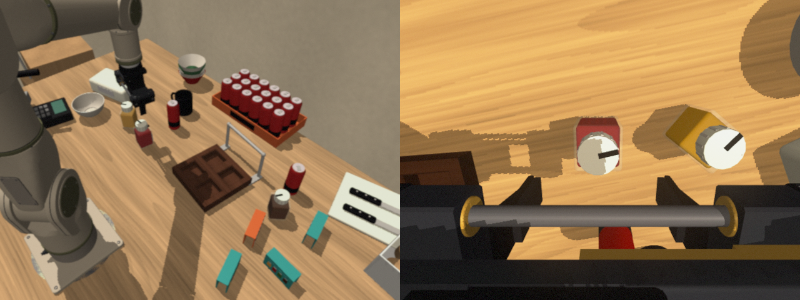

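The wrist view (right panel) shows the red jar at about (600,145), square to the jaws and centred between the fingers. Descending.

Emit:
apply_moves([
  {"xyz": [0, 0, 50], "rotation": [0, 0, 0], "grip": 0},
  {"xyz": [0, 0, 90], "rotation": [0, 0, 0], "grip": 0},
  {"xyz": [0, 0, 120], "rotation": [0, 0, 0], "grip": 0},
  {"xyz": [0, 0, 136], "rotation": [0, 0, 0], "grip": 0},
  {"xyz": [0, 0, 136], "rotation": [0, 0, 0], "grip": 0},
])

```text
time: 2.45
ee_pos: [0.418, 0.2119, 0.0632]
eef_rot: [0.772, 0.635, -0.0, -0.0]
ft_force: [0.4, 0.4, 0.3]
width: 0.0871
```

Emit:
apply_moves([
  {"xyz": [0, 0, 0], "rotation": [0, 0, 0], "grip": 255},
  {"xyz": [0, 0, 0], "rotation": [0, 0, 0], "grip": 255},
  {"xyz": [0, 0, 0], "rotation": [0, 0, 0], "grip": 255},
  {"xyz": [0, 0, 0], "rotation": [0, 0, 0], "grip": 255},
], squeeze=25)

```text
time: 2.95
ee_pos: [0.4182, 0.2117, 0.0636]
eef_rot: [0.772, 0.635, -0.0, -0.0]
ft_force: [-1.0, -3.5, 5.2]
width: 0.06
```

```bash
python3 go.py .4192 .2096 .124 78.8
```

```text
now [0.4182 0.2117 0.0636] yaw 78.9 w 0.06 t 2.95 j7 0.85 F [-1.  -3.5  5.2] T [-0.53  0.23  0.04]
xyz [ -1.8   1.4 -60.4] rot [-0.  -0.   0.1] rows>= 1.0
```

Emit:
apply_moves([
  {"xyz": [0, 0, -30], "rotation": [0, 0, 0], "grip": 255},
  {"xyz": [0, 0, -65], "rotation": [0, 0, 0], "grip": 255},
  {"xyz": [0, 0, -65], "rotation": [0, 0, 0], "grip": 255},
])

```text
time: 3.32
ee_pos: [0.4193, 0.2124, 0.1304]
eef_rot: [0.772, 0.635, 0.002, -0.0]
ft_force: [-0.3, -0.6, -4.8]
width: 0.0594
```

```bash
python3 go.py .4526 -.0525 .130 83.35
```

```text
now [0.4193 0.2124 0.1304] yaw 78.9 w 0.0594 t 3.33 j7 0.83 F [-0.3 -0.6 -4.8] T [ 0.06 -0.01  0.01]
xyz [-2.535e+02  8.380e+01 -2.000e-01] rot [ 0.1 -0.2 -4.5] rows>= 5.0
```

Emit:
apply_moves([
  {"xyz": [-50, 16, 0], "rotation": [0, 0, -1], "grip": 255},
  {"xyz": [-104, 34, 0], "rotation": [0, 0, -2], "grip": 255},
  {"xyz": [-158, 52, 0], "rotation": [0, 0, -3], "grip": 255},
  {"xyz": [-212, 70, 0], "rotation": [0, 0, -4], "grip": 255},
  {"xyz": [-253, 84, 0], "rotation": [0, 0, -4.5], "grip": 255},
])

```text
time: 3.95
ee_pos: [0.4518, -0.0544, 0.1284]
eef_rot: [0.747, 0.665, 0.001, -0.001]
ft_force: [1.3, 0.4, -4.5]
width: 0.0599
```

Emit:
apply_moves([
  {"xyz": [0, 0, 0], "rotation": [0, 0, 0], "grip": 255},
])

```text
time: 4.08
ee_pos: [0.451, -0.0577, 0.1271]
eef_rot: [0.749, 0.663, 0.0, -0.001]
ft_force: [0.6, 0.6, -4.4]
width: 0.0597
```

```bash
python3 go.py .4526 -.0525 .110 83.35; python3 - <<'E'
from meas import *
C=[cam(n) for n in ('scene','side','wrist')]
W=[cloud(c) for c in C]
for c0 in ((.438,.3455),(.561,-.363)): print(*jar(W[:2],c0)[2])
cv2.imwrite('pics/m2.png',np.hstack([cv2.resize(c['img'],(400,300)) for c in (C[1],C[2])]))
cv2.imwrite('pics/m2s.png',cv2.resize(C[1]['img'][150:350,200:480],None,fx=2.5,fy=2.5))
E
```

```text
now [ 0.451  -0.0577  0.1271] yaw 83.0 w 0.0597 t 4.08 j7 1.5 F [ 0.6  0.6 -4.4] T [ 0.12  0.02 -0.02]
xyz [ 5.3  1.  17.1] rot [-0.  -0.1 -0.4] rows>= 1.0
[0.4386 0.3459] 41.3 7.129296309338462e-07 1083 lid [0.4385 0.3456]
[ 0.5615 -0.3627] 44.6 5.472849444535695e-07 1145 lid [ 0.5613 -0.3629]
```

View pics/m2s.png

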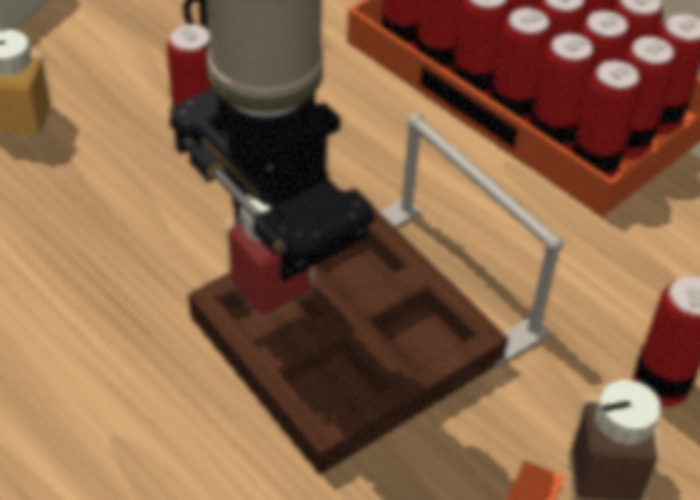

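View pics/m2.png

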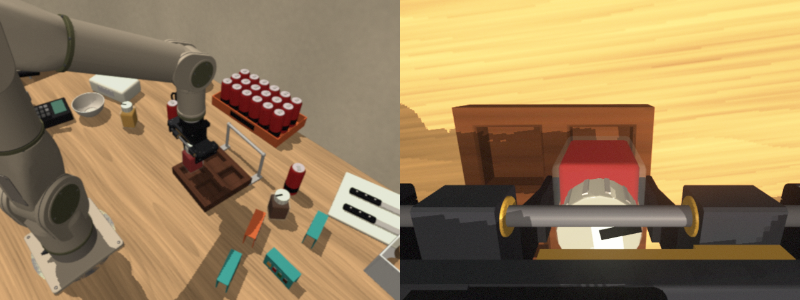

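The red jar hangs over socket2 (crop 265,260). The arm overshot by 5 mm, so I'll correct that and then lower.

Emit:
apply_moves([
  {"xyz": [5.5, 1, 0], "rotation": [0, 0, -0.4], "grip": 255},
  {"xyz": [5.5, 1, 5], "rotation": [0, 0, -0.4], "grip": 255},
  {"xyz": [5.5, 1, 10], "rotation": [0, 0, -0.4], "grip": 255},
])

```text
time: 4.6
ee_pos: [0.4526, -0.0477, 0.1168]
eef_rot: [0.744, 0.668, 0.0, -0.001]
ft_force: [0.1, -0.2, -4.1]
width: 0.0601
```

```bash
python3 go.py .4526 -.0525 .0716 83.35; python3 - <<'E'
from meas import *
W=[cloud(cam(n)) for n in ('scene','side')]
for o in jar(W,(.454,-.0528)): print(*o)
for w in W:
    P=w.reshape(-1,3); m=(np.hypot(P[:,0]-.454,P[:,1]+.0528)<.05)&(P[:,2]>.065)&(P[:,2]<.1); 
    print(m.sum(), boxfit(P[m][:,:2],(.454,-.0528)))
E
```

```text
now [ 0.4526 -0.0477  0.1168] yaw 83.8 w 0.0601 t 4.6 j7 1.5 F [ 0.1 -0.2 -4.1] T [ 0.04  0.02 -0.02]
xyz [-4.9  0.5 45.2] rot [-0.1 -0.1  0.4] rows>= 1.0
[ 0.4598 -0.0479] 67.8 9.506708170599326e-06 443 lid [ 0.4664 -0.0427]
[ 0.4506 -0.0539] 14.1 1.0730899174625813e-05 552 lid [ 0.4407 -0.0558]
[ 0.4543 -0.0494] 85.9 1.0887238081724573e-05 995 lid [ 0.4509 -0.053 ]
227 (array([ 0.45446341, -0.04863482, -0.09623336]), np.float64(4.146949039762858e-07))
334 (array([ 0.45278538, -0.048338  , -0.09561987]), np.float64(3.558826758967618e-07))
```

Emit:
apply_moves([
  {"xyz": [-4.5, 0.5, 0], "rotation": [0, 0, 0.4], "grip": 255},
  {"xyz": [-4.5, 0.5, 0], "rotation": [0, 0, 0.4], "grip": 255},
  {"xyz": [-4.5, 0.5, 0], "rotation": [0, 0, 0.4], "grip": 255},
])

```text
time: 5.08
ee_pos: [0.4523, -0.0528, 0.1167]
eef_rot: [0.747, 0.665, 0.0, -0.001]
ft_force: [-0.5, -0.1, -4.9]
width: 0.0597
```

```bash
python3 go.py .4526 -.0525 .0716 83.35
```

```text
now [ 0.4523 -0.0528  0.1167] yaw 83.3 w 0.0597 t 5.08 j7 1.51 F [-0.5 -0.1 -4.9] T [ 0.03 -0.02 -0.04]
xyz [ 0.2  0.4 45.1] rot [-0.1 -0.1 -0. ] rows>= 1.0
```

Emit:
apply_moves([
  {"xyz": [0, 0, 12], "rotation": [0, 0, 0], "grip": 255},
  {"xyz": [0, 0, 24], "rotation": [0, 0, 0], "grip": 255},
  {"xyz": [0, 0, 35], "rotation": [0, 0, 0], "grip": 255},
  {"xyz": [0, 0, 43], "rotation": [0, 0, 0], "grip": 255},
  {"xyz": [0, 0, 45], "rotation": [0, 0, 0], "grip": 255},
])

```text
time: 5.7
ee_pos: [0.4518, -0.0527, 0.0716]
eef_rot: [0.747, 0.665, -0.0, -0.002]
ft_force: [-11.0, 0.6, 24.0]
width: 0.0599
```

```bash
python3 go.py .4526 -.0525 .0716 83.35
```

```text
now [ 0.4518 -0.0527  0.0716] yaw 83.3 w 0.0599 t 5.7 j7 1.55 F [-11.    0.6  24. ] T [-0.    2.68  0.04]
xyz [0.3 0.8 0. ] rot [-0.2 -0.1 -0. ] rows>= 1.0
```

Emit:
apply_moves([
  {"xyz": [0, 0, 0], "rotation": [0, 0, 0], "grip": 0},
  {"xyz": [0, 0, 0], "rotation": [0, 0, 0], "grip": 0},
  {"xyz": [0, 0, -20], "rotation": [0, 0, 0], "grip": 0},
  {"xyz": [0, 0, -70], "rotation": [0, 0, 0], "grip": 0},
  {"xyz": [0, 0, -110], "rotation": [0, 0, 0], "grip": 0},
])

```text
time: 6.32
ee_pos: [0.4526, -0.0531, 0.1836]
eef_rot: [0.747, 0.665, 0.0, -0.002]
ft_force: [0.7, 0.2, 0.3]
width: 0.0864
```

Emit:
apply_moves([
  {"xyz": [0, 0, 0], "rotation": [0, 0, 0], "grip": 0},
])

```text
time: 6.45
ee_pos: [0.4545, -0.0531, 0.1865]
eef_rot: [0.747, 0.665, 0.003, -0.0]
ft_force: [0.6, -0.3, 0.1]
width: 0.0868
```

```bash
python3 go.py .454 -.0528 .105 100; python3 - <<'E'
from meas import *
C=[cam(n) for n in ('scene','side','wrist')]
W=[cloud(c) for c in C]
for w in W[:2]:
    P=w.reshape(-1,3); d=np.hypot(P[:,0]-.454,P[:,1]+.0528)<.05
    m=d&(P[:,2]>.044)&(P[:,2]<.086); print(m.sum(), boxfit(P[m][:,:2],(.454,-.0528)))
    m=d&(P[:,2]>.1)&(P[:,2]<.115); L=P[m][:,:2]; print('lid',least_squares(lambda p:np.hypot(*(L-p).T)-0.023,(.454,-.0528),loss='soft_l1',f_scale=0.002).x)
    m=(np.hypot(P[:,0]-.454,P[:,1]+.0528)<.021)&(P[:,2]>.1); print('top',m.sum(),np.median(P[m][:,2]),P[m][:,2].max())
cv2.imwrite('pics/m3.png',np.hstack([cv2.resize(c['img'],(400,300)) for c in (C[1],C[2])]))
E
```

```text
now [ 0.4545 -0.0531  0.1865] yaw 83.3 w 0.0868 t 6.45 j7 1.46 F [ 0.6 -0.3  0.1] T [-0.02 -0.02 -0.01]
xyz [-0.1 -0.8 81.5] rot [  0.2  -0.2 -16.7] rows>= 2.0
340 (array([ 0.45295847, -0.05365142,  1.45248001]), np.float64(4.192755108938544e-07))
lid [ 0.45290821 -0.05372557]
top 787 0.32055017195848695 0.5893534920162498
417 (array([ 0.45212968, -0.05315697, -0.11019398]), np.float64(4.0369596045849465e-07))
lid [ 0.4522166  -0.05293729]
top 362 0.12086066594493183 0.584825552550146
```

View pics/m3.png

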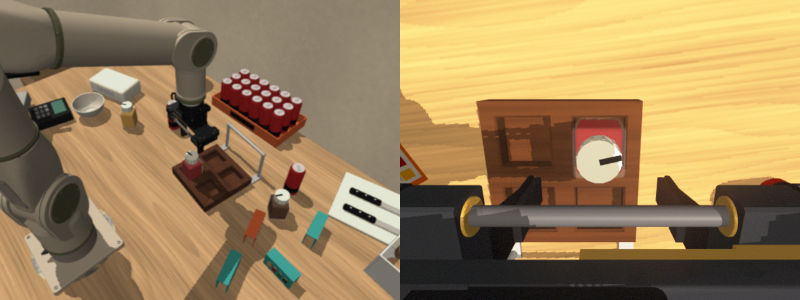

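Emit:
apply_moves([
  {"xyz": [0, -2, 20], "rotation": [0, 0, -10], "grip": 0},
  {"xyz": [0, -2, 40], "rotation": [0, 0, -17], "grip": 0},
  {"xyz": [0, -2, 60], "rotation": [0, 0, -17], "grip": 0},
  {"xyz": [0, -2, 76], "rotation": [0, 0, -17], "grip": 0},
  {"xyz": [0, -2, 82], "rotation": [0, 0, -17], "grip": 0},
])

```text
time: 7.22
ee_pos: [0.4493, -0.0526, 0.0996]
eef_rot: [0.641, 0.768, -0.001, -0.002]
ft_force: [0.4, -0.3, 0.8]
width: 0.0868
```

```bash
python3 go.py .4526 -.0533 .104 100
```

```text
now [ 0.4493 -0.0526  0.0996] yaw 100.3 w 0.0868 t 7.22 j7 1.81 F [ 0.4 -0.3  0.8] T [ 0.07  0.03 -0.01]
xyz [-1.2  3.1 -4.4] rot [-0.2 -0.2  0.3] rows>= 1.0
```

Emit:
apply_moves([
  {"xyz": [-1.2, 3, -4], "rotation": [0, 0, 0], "grip": 0},
  {"xyz": [-1.2, 3, -4], "rotation": [0, 0, 0], "grip": 0},
  {"xyz": [-1.2, 3, -4], "rotation": [0, 0, 0], "grip": 0},
])

```text
time: 7.6
ee_pos: [0.4529, -0.0533, 0.1041]
eef_rot: [0.641, 0.768, -0.0, -0.002]
ft_force: [-0.9, 0.3, 0.1]
width: 0.087
```

Emit:
apply_moves([
  {"xyz": [0, 0, 0], "rotation": [0, 0, 0], "grip": 255},
  {"xyz": [0, 0, 0], "rotation": [0, 0, 0], "grip": 255},
  {"xyz": [0, 0, 0], "rotation": [0, 0, 0], "grip": 255},
  {"xyz": [0, 0, 0], "rotation": [0, 0, 0], "grip": 255},
  {"xyz": [0, 0, 0], "rotation": [0, 0, 0], "grip": 255},
], squeeze=30)

```text
time: 8.22
ee_pos: [0.4529, -0.0532, 0.1041]
eef_rot: [0.641, 0.768, -0.0, -0.002]
ft_force: [-0.0, 1.6, 0.2]
width: 0.0454
```

```bash
python3 go.py .4526 -.0533 .104 50
```

```text
now [ 0.4529 -0.0532  0.1041] yaw 100.3 w 0.0454 t 8.22 j7 1.82 F [-0.   1.6  0.2] T [0.58 0.19 0.02]
xyz [-0.1 -0.3  0.1] rot [-0.2 -0.1 50.3] rows>= 5.0
```

Lid gripped (46 mm). Turning clockwise (positive about tool z).

Emit:
apply_moves([
  {"xyz": [0, 0, 0], "rotation": [0, 0, 10], "grip": 255},
  {"xyz": [0, 0, 0], "rotation": [0, 0, 20], "grip": 255},
  {"xyz": [0, 0, 0], "rotation": [0, 0, 30], "grip": 255},
  {"xyz": [0, 0, 0], "rotation": [0, 0, 40], "grip": 255},
  {"xyz": [0, 0, 0], "rotation": [0, 0, 50], "grip": 255},
])

```text
time: 8.85
ee_pos: [0.4534, -0.0529, 0.1042]
eef_rot: [0.906, 0.423, -0.001, -0.002]
ft_force: [1.7, -0.0, -3.1]
width: 0.0452
```

```bash
python3 go.py .4526 -.0533 .104 50;python3 - <<'E'
from meas import *
C=[cam(n) for n in ('scene','side','wrist')]
cv2.imwrite('pics/m4.png',np.hstack([cv2.resize(c['img'],(400,300)) for c in (C[1],C[2])]))
E
```

```text
now [ 0.4534 -0.0529  0.1042] yaw 50.0 w 0.0452 t 8.85 j7 0.94 F [ 1.7 -0.  -3.1] T [ 0.1  -0.59  0.21]
xyz [-0.8 -0.3  0.2] rot [-0.2 -0.   0. ] rows>= 1.0
```

View pics/m4.png

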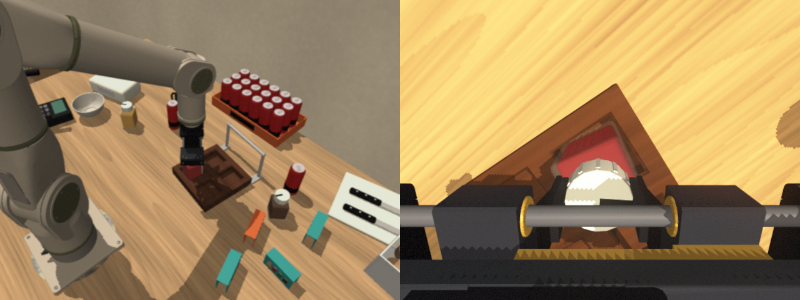

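The moment reads 0.21 N m, so the lid is turning in its thread with the jar held by the socket. Continuing.

Emit:
apply_moves([
  {"xyz": [0, 0, 0], "rotation": [0, 0, 10], "grip": 255},
  {"xyz": [0, 0, 0], "rotation": [0, 0, 20], "grip": 255},
  {"xyz": [0, 0, 0], "rotation": [0, 0, 30], "grip": 255},
  {"xyz": [0, 0, 0], "rotation": [0, 0, 38], "grip": 255},
])

```text
time: 9.5
ee_pos: [0.453, -0.053, 0.1041]
eef_rot: [0.994, 0.109, -0.002, -0.001]
ft_force: [-0.1, -0.6, -1.3]
width: 0.0454
```

```bash
python3 go.py .4526 -.0533 .104 0
```

```text
now [ 0.453  -0.053   0.1041] yaw 12.5 w 0.0454 t 9.5 j7 0.29 F [-0.1 -0.6 -1.3] T [-0.22 -0.15  0.26]
xyz [-0.5  0.2  0.1] rot [-0.1  0.2 12.5] rows>= 2.0
```

Emit:
apply_moves([
  {"xyz": [0, 0, 0], "rotation": [0, 0, 6], "grip": 255},
  {"xyz": [0, 0, 0], "rotation": [0, 0, 12], "grip": 255},
])

```text
time: 9.75
ee_pos: [0.4529, -0.0532, 0.104]
eef_rot: [1.0, 0.005, -0.002, -0.001]
ft_force: [0.6, 0.2, -0.3]
width: 0.0455
```

```bash
python3 go.py .4526 -.0533 .104 0
```

```text
now [ 0.4529 -0.0532  0.104 ] yaw 0.6 w 0.0455 t 9.75 j7 0.08 F [ 0.6  0.2 -0.3] T [-0.09 -0.19  0.23]
xyz [-0.3  0.1  0. ] rot [-0.1  0.2  0.6] rows>= 1.0
```

Emit:
apply_moves([
  {"xyz": [0, 0, 0], "rotation": [0, 0, 6], "grip": 255},
  {"xyz": [0, 0, 0], "rotation": [0, 0, 10], "grip": 255},
  {"xyz": [0, 0, 0], "rotation": [0, 0, 10], "grip": 255},
])

```text
time: 10.12
ee_pos: [0.4528, -0.0532, 0.1039]
eef_rot: [0.997, -0.08, -0.002, -0.001]
ft_force: [1.0, -0.2, -2.7]
width: 0.0453
```

```bash
python3 go.py .4526 -.0533 .104 0
```

```text
now [ 0.4528 -0.0532  0.1039] yaw -9.2 w 0.0453 t 10.12 j7 -0.09 F [ 1.  -0.2 -2.7] T [-0.02 -0.29 -0.04]
xyz [-0.2  0.1 -0.1] rot [-0.1  0.2 -9.2] rows>= 1.0
```

Emit:
apply_moves([
  {"xyz": [0, 0, 0], "rotation": [0, 0, 6], "grip": 255},
  {"xyz": [0, 0, 0], "rotation": [0, 0, 12], "grip": 255},
])

```text
time: 10.38
ee_pos: [0.4526, -0.0534, 0.104]
eef_rot: [0.983, -0.183, -0.002, -0.0]
ft_force: [-1.7, -2.3, 1.9]
width: 0.0457
```

```bash
python3 go.py .4526 -.0533 .104 0
```

```text
now [ 0.4526 -0.0534  0.104 ] yaw -21.1 w 0.0457 t 10.38 j7 -0.29 F [-1.7 -2.3  1.9] T [-0.6   0.46  0.97]
xyz [-0.  -0.1 -0. ] rot [ -0.    0.3 -21.1] rows>= 2.0
```

Torque jumped to 0.97 N m, which means the stop. Releasing and looking.

Emit:
apply_moves([
  {"xyz": [0, 0, 0], "rotation": [0, 0, 0], "grip": 0},
  {"xyz": [0, 0, 0], "rotation": [0, 0, 0], "grip": 0},
  {"xyz": [0, 0, -30], "rotation": [0, 0, 0], "grip": 0},
  {"xyz": [0, 0, -80], "rotation": [0, 0, 0], "grip": 0},
  {"xyz": [0, 0, -120], "rotation": [0, 0, 0], "grip": 0},
])

```text
time: 11.0
ee_pos: [0.4531, -0.0537, 0.2258]
eef_rot: [0.983, -0.181, -0.002, -0.0]
ft_force: [1.0, -0.1, 0.2]
width: 0.084
```

```bash
python3 go.py .4385 .3457 .22 41.5; python3 - <<'E'
from meas import *
C=[cam(n) for n in ('scene','side','wrist')]
cv2.imwrite('pics/m5.png',np.hstack([cv2.resize(c['img'],(400,300)) for c in (C[1],C[2])]))
a=[]
for c in C[:2]:
    u,v=proj(c,[.4526,-.0533,.1])[0].astype(int); a.append(cv2.resize(c['img'][v-35:v+35,u-35:u+35],(400,400),interpolation=cv2.INTER_CUBIC))
cv2.imwrite('pics/m5z.png',np.hstack(a))
W=[cloud(c) for c in C]
for c0 in ((.438,.3455),(.561,-.363)): print(*jar(W[:2],c0)[2])
E
```

```text
now [ 0.4531 -0.0537  0.2258] yaw -20.9 w 0.084 t 11.0 j7 -0.38 F [ 1.  -0.1  0.2] T [-0.09  0.08 -0.03]
xyz [-156.2 -367.9    6.5] rot [ -0.1   0.2 -62.4] rows>= 7.0
[0.4385 0.3458] 41.1 7.009363349258112e-07 1081 lid [0.4388 0.3455]
[ 0.5615 -0.3627] 44.8 6.118277012375737e-07 1160 lid [ 0.5612 -0.3627]
```

View pics/m5.png

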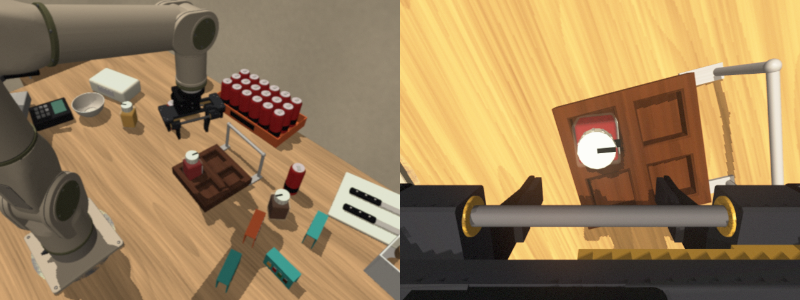

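View pics/m5z.png

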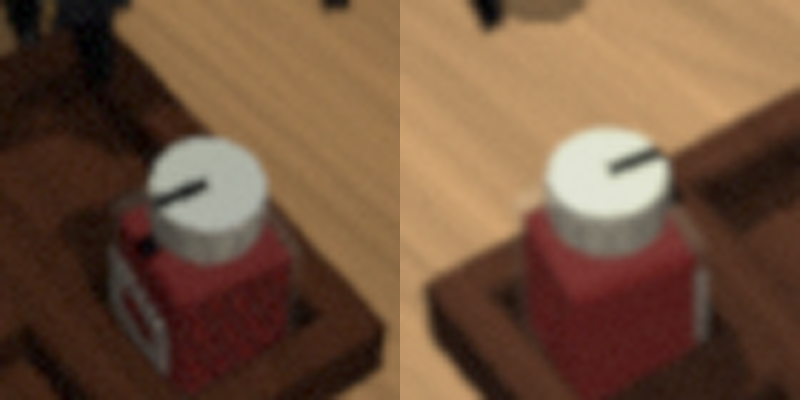

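```bash
cat > stripe.py <<'E'
from meas import *
def rect(c,cx,cy,z,half=.04,n=320):
    g=np.linspace(half,-half,n); X,Y=np.meshgrid(g,g,indexing='ij')  # row: x down, col: y down => x up, y left
    uv=proj(c,np.stack([cx+X.ravel(),cy+Y.ravel(),np.full(X.size,z)],1)).astype(np.float32).reshape(n,n,2)
    return cv2.remap(c['img'],uv[...,0],uv[...,1],cv2.INTER_CUBIC),X,Y
def stripe(c,cx,cy,base,th=90):
    # lid centre by white blob on top plane
    im,X,Y=rect(c,cx,cy,base+.111)
    g=im.max(-1).astype(float)
    rr=np.hypot(X,Y)
    d=(g<th)&(rr>.006)&(rr<.019)
    ang=np.degrees(np.arctan2(np.median(Y[d]),np.median(X[d]))) if d.sum()>5 else None
    im2,_,_=rect(c,cx,cy,base+.0845)
    return ang,d.sum(),im,im2
if __name__=='__main__':
    import sys
    cx,cy,base=map(float,sys.argv[1:4]); out=sys.argv[4]; row=[]
    for n in ('scene','side')+(('wrist',) if len(sys.argv)>5 else ()):
        c=cam(n); a,k,i1,i2=stripe(c,cx,cy,base); print(n,'stripe world deg',a,k); row.append(np.vstack([i1,i2])[:, :])
    cv2.imwrite(out,cv2.resize(np.hstack(row),None,fx=.8,fy=.8))
E
python3 stripe.py .4526 -.0533 .008 pics/s1.png w
```

```text
scene stripe world deg -7.792078078218444 929
side stripe world deg -14.420773127510982 211
wrist stripe world deg -9.940573033113036 1044
```

View pics/s1.png

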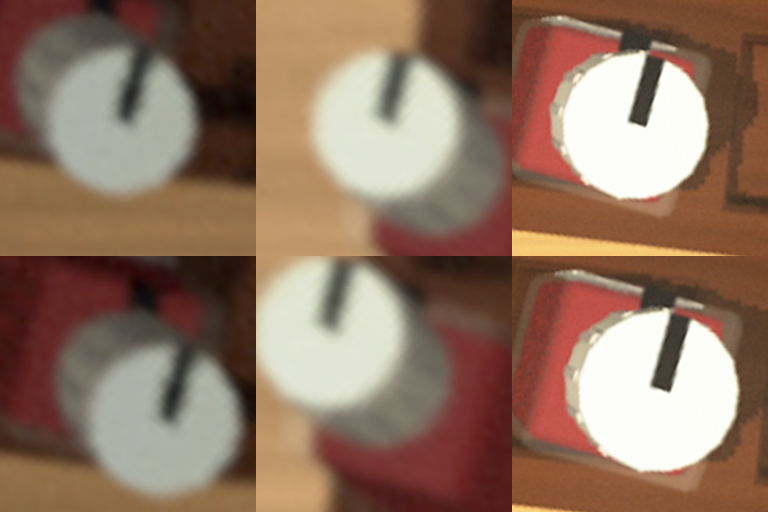

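Rectified wrist view (top right): the stripe points at -15°, and the jar's label side also sits at about -15° because it has taken up its socket play. The lid is at its stop. Next, the yellow jar.

Emit:
apply_moves([
  {"xyz": [-22, -52, 2], "rotation": [0, 0, -10], "grip": 0},
  {"xyz": [-45, -105, 4], "rotation": [0, 0, -20], "grip": 0},
  {"xyz": [-67, -157, 6], "rotation": [0, 0, -30], "grip": 0},
  {"xyz": [-90, -210, 6], "rotation": [0, 0, -40], "grip": 0},
  {"xyz": [-112, -262, 6], "rotation": [0, 0, -50], "grip": 0},
])

```text
time: 11.92
ee_pos: [0.4409, 0.2327, 0.216]
eef_rot: [0.967, 0.254, -0.004, -0.001]
ft_force: [0.8, -0.3, 0.6]
width: 0.0871
```

```bash
python3 go.py .4385 .3457 .20 41.3
```

```text
now [0.4409 0.2327 0.216 ] yaw 29.4 w 0.0871 t 11.93 j7 -0.04 F [ 0.8 -0.3  0.6] T [-0.06 -0.07  0.03]
xyz [ 53.5 -99.6  16. ] rot [ -0.3   0.4 -11.9] rows>= 2.0
```

Emit:
apply_moves([
  {"xyz": [28, -50, 8], "rotation": [0, 0, -6], "grip": 0},
  {"xyz": [53.5, -99.5, 16], "rotation": [0, 0, -12], "grip": 0},
  {"xyz": [53.5, -99.5, 16], "rotation": [0, 0, -12], "grip": 0},
  {"xyz": [53.5, -99.5, 16], "rotation": [0, 0, -12], "grip": 0},
])

```text
time: 12.42
ee_pos: [0.4384, 0.3447, 0.1986]
eef_rot: [0.936, 0.353, -0.005, -0.001]
ft_force: [-0.5, -1.0, -0.5]
width: 0.0871
```

```bash
python3 go.py .4385 .3457 .064 41.3;  python3 - <<'E'
from meas import *
C=[cam(n) for n in ('scene','side','wrist')]
W=[cloud(c) for c in C]
for c0 in ((.438,.3455),(.561,-.363)): print(*jar(W[:2],c0)[2])
cv2.imwrite('pics/m6.png',np.hstack([cv2.resize(c['img'],(400,300)) for c in (C[1],C[2])]))
E
```

```text
now [0.4384 0.3447 0.1986] yaw 41.4 w 0.0871 t 12.43 j7 0.03 F [-0.5 -1.  -0.5] T [-0.11 -0.01 -0.03]
xyz [ 1.900e+00 -1.000e-01  1.346e+02] rot [-0.2  0.5  0.1] rows>= 3.0
[0.4385 0.3458] 41.3 7.024088236818069e-07 1081 lid [0.4384 0.3453]
[ 0.5615 -0.3628] 44.6 5.936136003644485e-07 1164 lid [ 0.5614 -0.3628]
```

View pics/m6.png

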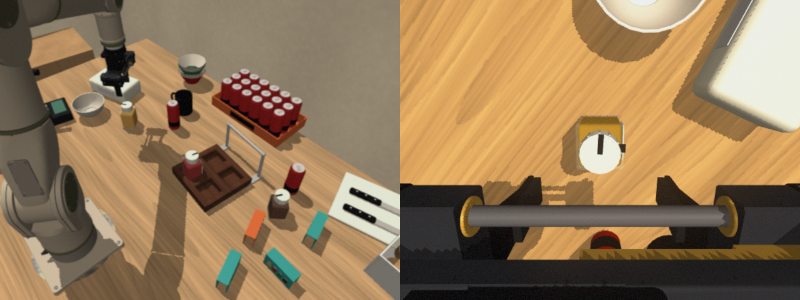

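```bash
python3 - <<'E'
from h import *
c=cam('side'); w=cloud(c); print(w[130,185],w[125,165],w[160,140])
m=(np.hypot(w[...,0]-.4385,w[...,1]-.3457)<.2)&(np.hypot(w[...,0]-.4385,w[...,1]-.3457)>.055)
print(np.nanmax(np.where(m&(w[...,2]<.16),w[...,2],0)))
E
```

```text
[0.38251178 0.26620505 0.29023814] [0.35322171 0.29613297 0.30115972] [0.36661072 0.58858823 0.02900872]
0.13670476500777098
```

Emit:
apply_moves([
  {"xyz": [2, 0, 50], "rotation": [-0.2, 0.5, 0], "grip": 0},
  {"xyz": [2, 0, 90], "rotation": [-0.2, 0.5, 0], "grip": 0},
  {"xyz": [2, 0, 120], "rotation": [-0.2, 0.5, 0], "grip": 0},
  {"xyz": [2, 0, 134], "rotation": [-0.2, 0.5, 0], "grip": 0},
  {"xyz": [2, 0, 134], "rotation": [-0.2, 0.5, 0], "grip": 0},
])

```text
time: 13.25
ee_pos: [0.4396, 0.3453, 0.0661]
eef_rot: [0.936, 0.352, 0.001, -0.001]
ft_force: [1.2, 0.6, 0.1]
width: 0.0872
```

Emit:
apply_moves([
  {"xyz": [0, 0, 0], "rotation": [0, 0, 0], "grip": 255},
  {"xyz": [0, 0, 0], "rotation": [0, 0, 0], "grip": 255},
  {"xyz": [0, 0, 0], "rotation": [0, 0, 0], "grip": 255},
  {"xyz": [0, 0, 0], "rotation": [0, 0, 0], "grip": 255},
], squeeze=25)

```text
time: 13.75
ee_pos: [0.4395, 0.3453, 0.0664]
eef_rot: [0.936, 0.352, 0.001, -0.001]
ft_force: [-1.6, -2.4, 4.5]
width: 0.0598
```

```bash
python3 go.py .4385 .3457 .13 41.3
```

```text
now [0.4395 0.3453 0.0664] yaw 41.2 w 0.0598 t 13.75 j7 0.06 F [-1.6 -2.4  4.5] T [-0.44  0.49 -0.  ]
xyz [ -0.3  -1.1 -63.6] rot [-0.1 -0.1 -0.1] rows>= 2.0
```

Emit:
apply_moves([
  {"xyz": [0, 0, -30], "rotation": [0, 0, 0], "grip": 255},
  {"xyz": [0, 0, -65], "rotation": [0, 0, 0], "grip": 255},
  {"xyz": [0, 0, -65], "rotation": [0, 0, 0], "grip": 255},
])

```text
time: 14.12
ee_pos: [0.4405, 0.346, 0.1334]
eef_rot: [0.936, 0.352, 0.003, -0.002]
ft_force: [0.2, 0.1, -5.0]
width: 0.06
```

```bash
python3 go.py .5544 -.0645 .132 83.35
```

```text
now [0.4405 0.346  0.1334] yaw 41.2 w 0.06 t 14.12 j7 0.04 F [ 0.2  0.1 -5. ] T [-0.04  0.02  0.06]
xyz [-184.9  383.8   -0.6] rot [  0.   -0.4 -42.1] rows>= 7.0
```

Emit:
apply_moves([
  {"xyz": [-24, 50, 0], "rotation": [0, 0, -5], "grip": 255},
  {"xyz": [-49, 101, 0], "rotation": [0, 0, -11], "grip": 255},
  {"xyz": [-73, 152, 0], "rotation": [0, 0, -17], "grip": 255},
  {"xyz": [-98, 203, 0], "rotation": [0, 0, -23], "grip": 255},
  {"xyz": [-122, 254, 0], "rotation": [0, 0, -29], "grip": 255},
])

```text
time: 14.75
ee_pos: [0.5154, 0.0727, 0.1303]
eef_rot: [0.817, 0.577, 0.002, -0.002]
ft_force: [1.4, 0.8, -4.5]
width: 0.0596
```

```bash
python3 go.py .5544 -.0645 .132 83.35
```

```text
now [0.5154 0.0727 0.1303] yaw 70.4 w 0.0596 t 14.75 j7 1.08 F [ 1.4  0.8 -4.5] T [ 0.06 -0.15 -0.01]
xyz [-116.2   82.6   -2.3] rot [  0.   -0.3 -12.9] rows>= 3.0
```

Emit:
apply_moves([
  {"xyz": [-45, 32, -1], "rotation": [0, 0, -5], "grip": 255},
  {"xyz": [-85, 60, -2], "rotation": [0, 0, -9], "grip": 255},
  {"xyz": [-116, 82.5, -2], "rotation": [0, 0, -13], "grip": 255},
  {"xyz": [-116, 82.5, -2], "rotation": [0, 0, -13], "grip": 255},
  {"xyz": [-116, 82.5, -2], "rotation": [0, 0, -13], "grip": 255},
])

```text
time: 15.38
ee_pos: [0.5535, -0.0636, 0.1302]
eef_rot: [0.746, 0.665, 0.001, -0.002]
ft_force: [0.0, 0.5, -4.3]
width: 0.0602
```

```bash
python3 go.py .5544 -.0645 .115 83.35;python3 - <<'E'
from meas import *
C=[cam(n) for n in ('scene','side','wrist')]
for c in C[:2]:
    P=cloud(c).reshape(-1,3); d=np.hypot(P[:,0]-.5533,P[:,1]+.0644)<.05
    m=d&(P[:,2]>.075)&(P[:,2]<.115); print(m.sum(), boxfit(P[m][:,:2],(.5533,-.0644)))
cv2.imwrite('pics/m7.png',np.hstack([cv2.resize(c['img'],(400,300)) for c in (C[1],C[2])]))
E
```

```text
now [ 0.5535 -0.0636  0.1302] yaw 83.4 w 0.0602 t 15.38 j7 1.61 F [ 0.   0.5 -4.3] T [ 0.06 -0.   -0.  ]
xyz [-0.9  1.  15.2] rot [-0.1 -0.3  0.1] rows>= 1.0
220 (array([ 0.55248874, -0.06410549,  1.46145692]), np.float64(3.70119209102138e-07))
399 (array([ 0.55197145, -0.06340926,  1.45551189]), np.float64(4.6077947472557046e-07))
```

View pics/m7.png

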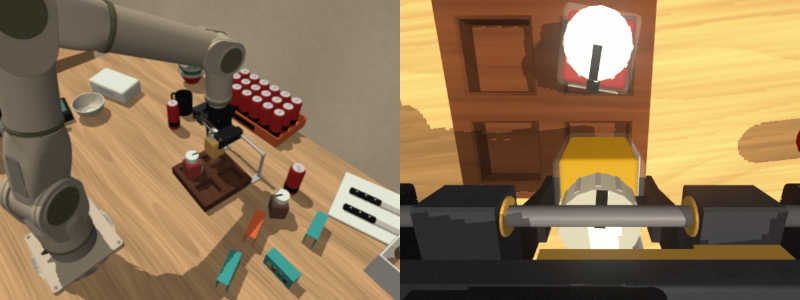

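The yellow jar is centred over socket4, beside the tightened red jar. Lowering.

Emit:
apply_moves([
  {"xyz": [-0.9, 1, 15], "rotation": [0, -0.3, 0], "grip": 255},
  {"xyz": [-0.9, 1, 27], "rotation": [0, -0.3, 0], "grip": 255},
  {"xyz": [-0.9, 1, 39], "rotation": [0, -0.3, 0], "grip": 255},
  {"xyz": [-0.9, 1, 49], "rotation": [0, -0.3, 0], "grip": 255},
  {"xyz": [-0.9, 1, 55.5], "rotation": [0, -0.3, 0], "grip": 255},
])

```text
time: 16.15
ee_pos: [0.5547, -0.0636, 0.0748]
eef_rot: [0.746, 0.666, -0.0, -0.0]
ft_force: [-0.2, -0.7, -4.1]
width: 0.0597
```

```bash
python3 go.py .5544 -.0645 .0744 83.35
```

```text
now [ 0.5547 -0.0636  0.0748] yaw 83.5 w 0.0597 t 16.15 j7 1.64 F [-0.2 -0.7 -4.1] T [ 0.01 -0.03  0.02]
xyz [-0.9 -0.2  0.4] rot [-0.  -0.   0.2] rows>= 1.0
```

Not quite on the floor (still carrying 4 N), so a few mm more and then release.

Emit:
apply_moves([
  {"xyz": [0, 0, 1.5], "rotation": [0, 0, 0], "grip": 255},
  {"xyz": [0, 0, 1.5], "rotation": [0, 0, 0], "grip": 255},
])

```text
time: 16.4
ee_pos: [0.5549, -0.064, 0.0742]
eef_rot: [0.746, 0.666, 0.0, -0.0]
ft_force: [-4.0, -0.2, 5.2]
width: 0.0596
```

Emit:
apply_moves([
  {"xyz": [0, 0, 0], "rotation": [0, 0, 0], "grip": 0},
  {"xyz": [0, 0, 0], "rotation": [0, 0, 0], "grip": 0},
  {"xyz": [0, 0, -20], "rotation": [0, 0, -5], "grip": 0},
  {"xyz": [0, 0, -70], "rotation": [0, 0, -15], "grip": 0},
  {"xyz": [0, 0, -110], "rotation": [0, 0, -15], "grip": 0},
])

```text
time: 17.02
ee_pos: [0.5553, -0.0642, 0.1862]
eef_rot: [0.652, 0.758, 0.001, 0.0]
ft_force: [1.0, -0.8, -0.6]
width: 0.0866
```

Emit:
apply_moves([
  {"xyz": [0, 0, 0], "rotation": [0, 0, 0], "grip": 0},
])

```text
time: 17.15
ee_pos: [0.5572, -0.0644, 0.1895]
eef_rot: [0.652, 0.758, 0.003, 0.003]
ft_force: [0.2, -0.6, -1.1]
width: 0.0867
```

```bash
cat > placed.py <<'E'
from meas import *
import sys
x,y=map(float,sys.argv[1:3])
for n in ('scene','side'):
    P=cloud(cam(n)).reshape(-1,3); d=np.hypot(P[:,0]-x,P[:,1]-y)<.05
    m=d&(P[:,2]>.044)&(P[:,2]<.086); print(m.sum(), boxfit(P[m][:,:2],(x,y)))
    m=d&(P[:,2]>.1)&(P[:,2]<.115); L=P[m][:,:2]; print('lid',least_squares(lambda p:np.hypot(*(L-p).T)-0.023,(x,y),loss='soft_l1',f_scale=0.002).x)
    m=(np.hypot(P[:,0]-x,P[:,1]-y)<.02)&(P[:,2]>.1)&(P[:,2]<.14); print('top',m.sum(),np.median(P[m][:,2]))
E
python3 placed.py .5533 -.0644; python3 go.py .5533 -.0644 .104 98
```

```text
335 (array([ 0.55363468, -0.06466542,  1.46162796]), np.float64(4.07526300195058e-07))
lid [ 0.55365418 -0.06459768]
top 216 0.11939495313867614
405 (array([ 0.55286927, -0.06444743,  1.47038846]), np.float64(4.1376825053909214e-07))
lid [ 0.55293757 -0.06465209]
top 180 0.11898145131794428
now [ 0.5555 -0.0641  0.1863] yaw 98.7 w 0.087 t 17.25 j7 1.84 F [ 0.2 -0.  -0.9] T [0.04 0.05 0.02]
xyz [-0.  -2.5 82.3] rot [ 0.1 -0.   0.7] rows>= 2.0
```

Placed well (top at 119 mm). Now its lid, at centre (0.5533, -0.0646).

Emit:
apply_moves([
  {"xyz": [0, -2.5, 30], "rotation": [0, 0, 0.7], "grip": 0},
  {"xyz": [0, -2.5, 55], "rotation": [0, 0, 0.7], "grip": 0},
  {"xyz": [0, -2.5, 74], "rotation": [0, 0, 0.7], "grip": 0},
  {"xyz": [0, -2.5, 82], "rotation": [0, 0, 0.7], "grip": 0},
  {"xyz": [0, -2.5, 82], "rotation": [0, 0, 0.7], "grip": 0},
])

```text
time: 17.88
ee_pos: [0.5527, -0.0645, 0.1035]
eef_rot: [0.656, 0.754, 0.0, 0.0]
ft_force: [-0.2, 0.5, 0.1]
width: 0.0873
```

```bash
python3 go.py .5533 -.0646 .104 98
```

```text
now [ 0.5527 -0.0645  0.1035] yaw 97.9 w 0.0873 t 17.88 j7 1.86 F [-0.2  0.5  0.1] T [ 0.02 -0.01 -0.02]
xyz [-0.2  0.6 -0.5] rot [ 0.  -0.  -0.1] rows>= 1.0
```

Emit:
apply_moves([
  {"xyz": [0, 0.6, -0.5], "rotation": [0, 0, 0], "grip": 255},
  {"xyz": [0, 0.6, -0.5], "rotation": [0, 0, 0], "grip": 255},
  {"xyz": [0, 0.6, -0.5], "rotation": [0, 0, 0], "grip": 255},
  {"xyz": [0, 0.6, -0.5], "rotation": [0, 0, 0], "grip": 255},
  {"xyz": [0, 0.6, -0.5], "rotation": [0, 0, 0], "grip": 255},
], squeeze=30)

```text
time: 18.5
ee_pos: [0.5533, -0.0643, 0.1041]
eef_rot: [0.656, 0.754, 0.0, 0.0]
ft_force: [-0.6, 1.7, 1.5]
width: 0.0456
```

Emit:
apply_moves([
  {"xyz": [0, 0, 0], "rotation": [0, 0, 10], "grip": 255},
  {"xyz": [0, 0, 0], "rotation": [0, 0, 20], "grip": 255},
  {"xyz": [0, 0, 0], "rotation": [0, 0, 30], "grip": 255},
  {"xyz": [0, 0, 0], "rotation": [0, 0, 40], "grip": 255},
  {"xyz": [0, 0, 0], "rotation": [0, 0, 50], "grip": 255},
])

```text
time: 19.12
ee_pos: [0.553, -0.0643, 0.1041]
eef_rot: [0.915, 0.404, 0.0, -0.0]
ft_force: [-0.6, 0.7, 1.2]
width: 0.0455
```

```bash
python3 go.py .5533 -.0646 .104 48
```

```text
now [ 0.553  -0.0643  0.1041] yaw 47.6 w 0.0455 t 19.12 j7 1.03 F [-0.6  0.7  1.2] T [-0.12  0.37  0.21]
xyz [-0.   0.4  0.1] rot [-0.  -0.  -0.4] rows>= 1.0
```

Emit:
apply_moves([
  {"xyz": [0, 0, 0], "rotation": [0, 0, 9], "grip": 255},
  {"xyz": [0, 0, 0], "rotation": [0, 0, 18], "grip": 255},
  {"xyz": [0, 0, 0], "rotation": [0, 0, 27], "grip": 255},
  {"xyz": [0, 0, 0], "rotation": [0, 0, 36], "grip": 255},
])

```text
time: 19.62
ee_pos: [0.5526, -0.0644, 0.104]
eef_rot: [0.995, 0.099, -0.0, -0.0]
ft_force: [-1.7, -0.6, 1.7]
width: 0.0454
```

```bash
python3 go.py .5533 -.0646 .104 48
```

```text
now [ 0.5526 -0.0644  0.104 ] yaw 11.4 w 0.0454 t 19.62 j7 0.43 F [-1.7 -0.6  1.7] T [-0.22  0.6   0.25]
xyz [0.6 0.3 0. ] rot [ -0.    0.  -36.6] rows>= 4.0
```

Emit:
apply_moves([
  {"xyz": [0, 0, 0], "rotation": [0, 0, 6], "grip": 255},
  {"xyz": [0, 0, 0], "rotation": [0, 0, 12], "grip": 255},
])

```text
time: 19.88
ee_pos: [0.5524, -0.0645, 0.104]
eef_rot: [1.0, -0.007, -0.001, 0.0]
ft_force: [-0.6, -2.2, 0.9]
width: 0.0457
```

```bash
python3 go.py .5533 -.0646 .104 48
```

```text
now [ 0.5524 -0.0645  0.104 ] yaw -0.8 w 0.0457 t 19.88 j7 0.24 F [-0.6 -2.2  0.9] T [-0.76  0.33  0.92]
xyz [0.9 0.1 0. ] rot [ -0.    0.1 -48.8] rows>= 5.0
```

Torque is 0.92 N m, so this one has reached its stop too. A couple of degrees more to seat it, then release and check.

Emit:
apply_moves([
  {"xyz": [0, 0, 0], "rotation": [0, 0, 3], "grip": 255},
  {"xyz": [0, 0, 0], "rotation": [0, 0, 3], "grip": 255},
])

```text
time: 20.12
ee_pos: [0.5524, -0.0645, 0.1041]
eef_rot: [0.999, -0.032, -0.001, 0.0]
ft_force: [-0.6, -0.3, 1.3]
width: 0.0452
```

Emit:
apply_moves([
  {"xyz": [0, 0, 0], "rotation": [0, 0, 0], "grip": 0},
  {"xyz": [0, 0, 0], "rotation": [0, 0, 0], "grip": 0},
  {"xyz": [0, 0, -30], "rotation": [0, 0, 0], "grip": 0},
  {"xyz": [0, 0, -80], "rotation": [0, 0, 0], "grip": 0},
  {"xyz": [0, 0, -120], "rotation": [0, 0, 0], "grip": 0},
])

```text
time: 20.75
ee_pos: [0.5527, -0.0646, 0.2259]
eef_rot: [0.999, -0.032, -0.0, 0.0]
ft_force: [0.3, 0.5, -0.5]
width: 0.0844
```

```bash
python3 stripe.py .5530 -.0646 .008 pics/s2.png w;  python3 placed.py .5533 -.0644; python3 - <<'E'
from meas import *
W=[cloud(cam(n)) for n in ('scene','side')]
print(*jar(W[:2],(.561,-.363))[2])
E
python3 go.py .5615 -.3627 .2 -45.2
```

```text
scene stripe world deg 74.44542872992561 949
side stripe world deg 73.34569362307667 249
wrist stripe world deg 78.91743053697036 1002
318 (array([ 0.55357069, -0.06420111, -0.25681014]), np.float64(5.17114854574928e-07))
lid [ 0.55372316 -0.06466005]
top 210 0.11931198227754558
390 (array([ 0.55288661, -0.06420526,  1.31170078]), np.float64(5.55890301053001e-07))
lid [ 0.55286298 -0.06421439]
top 176 0.11915834303854138
[ 0.5615 -0.3627] 44.8 5.954956297672454e-07 1159 lid [ 0.5612 -0.3629]
now [ 0.552  -0.0643  0.2229] yaw -3.7 w 0.0871 t 21.1 j7 0.11 F [0.4 0.  0. ] T [-0.12  0.04 -0.01]
xyz [ 28.7 297.2  23.1] rot [ 0.1  0.2 41.5] rows>= 5.0
```

View pics/s2.png

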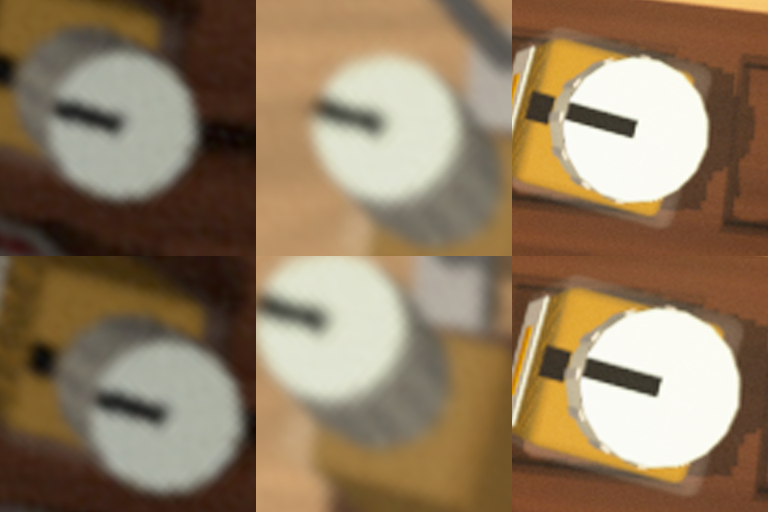

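The yellow jar sits at 75.2° and its stripe at about 75°, in line with the black mark, so its lid is tight. Now the brown jar, which hasn't moved.

Emit:
apply_moves([
  {"xyz": [6, 59, 4], "rotation": [0, 0, 9], "grip": 0},
  {"xyz": [12, 118, 8], "rotation": [0, 0, 18], "grip": 0},
  {"xyz": [18, 177, 13], "rotation": [0, 0, 27], "grip": 0},
  {"xyz": [24, 237, 18], "rotation": [0, 0, 36], "grip": 0},
  {"xyz": [28.5, 297, 23], "rotation": [0, 0, 41.5], "grip": 0},
])

```text
time: 21.72
ee_pos: [0.5611, -0.3639, 0.1984]
eef_rot: [0.923, -0.386, -0.002, 0.001]
ft_force: [-0.1, 0.4, 0.2]
width: 0.0871
```

Emit:
apply_moves([
  {"xyz": [0, 0, 0], "rotation": [0, 0, 0], "grip": 0},
])

```text
time: 21.85
ee_pos: [0.5574, -0.3696, 0.1963]
eef_rot: [0.921, -0.39, -0.004, 0.003]
ft_force: [-0.3, 0.2, 0.1]
width: 0.087
```

```bash
python3 - <<'E'
from meas import *
C=[cam(n) for n in ('scene','side','wrist')]
W=[cloud(c) for c in C]
print(*jar(W[:2],(.561,-.363))[2])
cv2.imwrite('pics/m8.png',np.hstack([cv2.resize(c['img'],(400,300)) for c in (C[1],C[2])]))
E
python3 go.py .5615 -.3627 .2 -45.2
```

```text
[ 0.5614 -0.3627] 44.7 5.288929414850138e-07 1155 lid [ 0.5612 -0.3627]
now [ 0.5611 -0.363   0.1973] yaw -45.3 w 0.0871 t 22.0 j7 0.03 F [-0.4  0.3 -0. ] T [-0.04  0.09 -0.07]
xyz [ 0.  -0.4 -2.7] rot [ 0.2  0.3 -0.1] rows>= 1.0
```

View pics/m8.png

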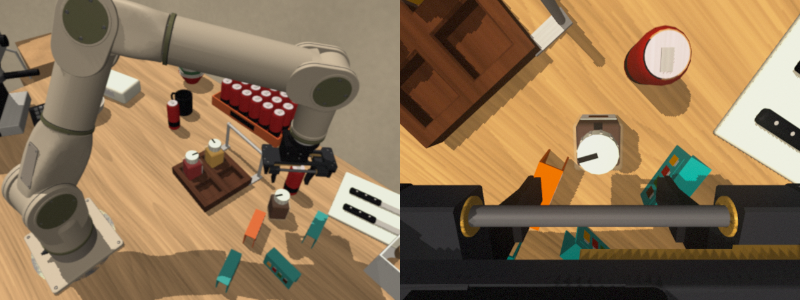

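The brown jar (600,150) is square between the jaws. The can (660,55) and the orange sign (550,180) are clear of the fingers. Descending.

Emit:
apply_moves([
  {"xyz": [0, 0, 50], "rotation": [0, 0, 0], "grip": 0},
  {"xyz": [0, 0, 90], "rotation": [0, 0, 0], "grip": 0},
  {"xyz": [0, 0, 120], "rotation": [0, 0, 0], "grip": 0},
  {"xyz": [0, 0, 132], "rotation": [0, 0, 0], "grip": 0},
  {"xyz": [0, 0, 132], "rotation": [0, 0, 0], "grip": 0},
])

```text
time: 22.62
ee_pos: [0.5608, -0.3617, 0.0653]
eef_rot: [0.923, -0.384, -0.003, 0.001]
ft_force: [0.0, 0.5, 0.2]
width: 0.0869
```

Emit:
apply_moves([
  {"xyz": [0, 0, 0], "rotation": [0, 0, 0], "grip": 255},
  {"xyz": [0, 0, 0], "rotation": [0, 0, 0], "grip": 255},
  {"xyz": [0, 0, 0], "rotation": [0, 0, 0], "grip": 255},
  {"xyz": [0, 0, 0], "rotation": [0, 0, 0], "grip": 255},
], squeeze=25)

```text
time: 23.12
ee_pos: [0.5609, -0.3618, 0.0658]
eef_rot: [0.923, -0.384, -0.003, 0.0]
ft_force: [-1.7, 0.3, 4.0]
width: 0.0597
```

```bash
python3 go.py .5615 -.3627 .064 -45.2
```

```text
now [ 0.5609 -0.3618  0.0658] yaw -45.2 w 0.0597 t 23.12 j7 0.09 F [-1.7  0.3  4. ] T [0.1  0.24 0.01]
xyz [1.1 0.2 1.8] rot [ 0.2  0.3 -0. ] rows>= 1.0
```

Emit:
apply_moves([
  {"xyz": [0, 0, -30], "rotation": [0, 0, 0], "grip": 255},
  {"xyz": [0, 0, -65], "rotation": [0, 0, 0], "grip": 255},
  {"xyz": [0, 0, -70], "rotation": [0, 0, 0], "grip": 255},
])

```text
time: 23.5
ee_pos: [0.5619, -0.3626, 0.1373]
eef_rot: [0.923, -0.385, -0.002, 0.001]
ft_force: [0.1, -0.4, -6.0]
width: 0.0597
```

```bash
python3 go.py .4424 -.1522 .134 -6.65
```

```text
now [ 0.5619 -0.3626  0.1373] yaw -45.2 w 0.0597 t 23.5 j7 0.06 F [ 0.1 -0.4 -6. ] T [-0.08  0.12  0.02]
xyz [-233.5  -63.4    3.8] rot [  0.1   0.2 -38.6] rows>= 4.0
```

Emit:
apply_moves([
  {"xyz": [-45, -12, 1], "rotation": [0, 0, -8], "grip": 255},
  {"xyz": [-95, -26, 2], "rotation": [0, 0, -16], "grip": 255},
  {"xyz": [-145, -40, 2], "rotation": [0, 0, -24], "grip": 255},
  {"xyz": [-195, -53, 3], "rotation": [0, 0, -32], "grip": 255},
  {"xyz": [-233, -63, 3], "rotation": [0, 0, -38.5], "grip": 255},
])

```text
time: 24.12
ee_pos: [0.4404, -0.1505, 0.1331]
eef_rot: [0.998, -0.056, -0.003, -0.0]
ft_force: [0.9, 0.5, -4.3]
width: 0.0597
```

Emit:
apply_moves([
  {"xyz": [0, 0, 0], "rotation": [0, 0, 0], "grip": 255},
])

```text
time: 24.25
ee_pos: [0.4388, -0.1472, 0.1317]
eef_rot: [0.999, -0.053, -0.004, -0.002]
ft_force: [0.5, -1.1, -4.0]
width: 0.0596
```

```bash
python3 go.py .4424 -.1522 .134 -6.65;python3 - <<'E'
from meas import *
C=[cam(n) for n in ('scene','side','wrist')]
for c in C[:2]:
    P=cloud(c).reshape(-1,3); d=np.hypot(P[:,0]-.4424,P[:,1]+.1522)<.05
    m=d&(P[:,2]>.075)&(P[:,2]<.115); print(m.sum(), boxfit(P[m][:,:2],(.4424,-.1522)))
cv2.imwrite('pics/m9.png',np.hstack([cv2.resize(c['img'],(400,300)) for c in (C[1],C[2])]))
E
python3 go.py .4424 -.1522 .0738 -6.65
```

```text
now [ 0.4388 -0.1472  0.1317] yaw -6.0 w 0.0596 t 24.25 j7 0.18 F [ 0.5 -1.1 -4. ] T [-0.12  0.01 -0.01]
xyz [ 4.1  4.6 -2.3] rot [-0.2  0.5  0.6] rows>= 1.0
328 (array([ 0.43994105, -0.1470606 , -0.11439255]), np.float64(5.157031659223541e-07))
402 (array([ 0.43965028, -0.14851275, -0.10914737]), np.float64(2.744567503251858e-07))
now [ 0.4402 -0.1507  0.1325] yaw -6.4 w 0.06 t 24.4 j7 0.18 F [-0.1 -0.3 -5.5] T [-0.15 -0.03  0.03]
xyz [ 2.7  1.3 58.7] rot [-0.   0.4  0.2] rows>= 1.0
```

View pics/m9.png

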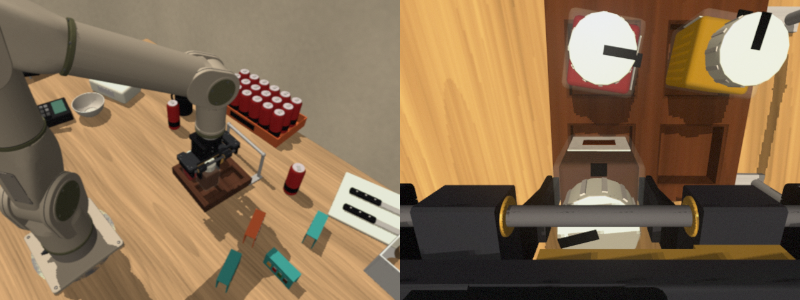

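The brown jar is over socket1. I'll correct 3 mm, settle, then lower.

Emit:
apply_moves([
  {"xyz": [2.7, 1.3, 0], "rotation": [0, 0.4, 0.2], "grip": 255},
  {"xyz": [2.7, 1.3, 8], "rotation": [0, 0.4, 0.2], "grip": 255},
  {"xyz": [2.7, 1.3, 15], "rotation": [0, 0.4, 0.2], "grip": 255},
  {"xyz": [2.7, 1.3, 18], "rotation": [0, 0.4, 0.2], "grip": 255},
  {"xyz": [2.7, 1.3, 18], "rotation": [0, 0.4, 0.2], "grip": 255},
])

```text
time: 25.02
ee_pos: [0.4425, -0.1523, 0.1142]
eef_rot: [0.998, -0.058, -0.0, 0.0]
ft_force: [0.1, -0.4, -4.9]
width: 0.06
```

```bash
python3 go.py .4424 -.1522 .0738 -6.65
```

```text
now [ 0.4425 -0.1523  0.1142] yaw -6.6 w 0.06 t 25.02 j7 0.22 F [ 0.1 -0.4 -4.9] T [-0.13  0.08 -0.01]
xyz [-0.1 -0.1 40.4] rot [0. 0. 0.] rows>= 1.0
```

Emit:
apply_moves([
  {"xyz": [0, 0, 12], "rotation": [0, 0, 0], "grip": 255},
  {"xyz": [0, 0, 24], "rotation": [0, 0, 0], "grip": 255},
  {"xyz": [0, 0, 34], "rotation": [0, 0, 0], "grip": 255},
  {"xyz": [0, 0, 39], "rotation": [0, 0, 0], "grip": 255},
  {"xyz": [0, 0, 40.5], "rotation": [0, 0, 0], "grip": 255},
])

```text
time: 25.65
ee_pos: [0.4422, -0.1521, 0.0739]
eef_rot: [0.998, -0.058, -0.001, -0.0]
ft_force: [-7.5, 5.5, 16.7]
width: 0.0597
```

```bash
python3 go.py .4424 -.1522 .0738 -6.65
```

```text
now [ 0.4422 -0.1521  0.0739] yaw -6.6 w 0.0597 t 25.65 j7 0.29 F [-7.5  5.5 16.7] T [ 0.93  2.25 -0.1 ]
xyz [0.2 0.1 0.1] rot [-0.   0.1  0. ] rows>= 1.0
```

Emit:
apply_moves([
  {"xyz": [0, 0, 0], "rotation": [0, 0, 0], "grip": 0},
  {"xyz": [0, 0, 0], "rotation": [0, 0, 0], "grip": 0},
  {"xyz": [0, 0, -20], "rotation": [0, 0, 0], "grip": 0},
  {"xyz": [0, 0, -70], "rotation": [0, 0, -10], "grip": 0},
  {"xyz": [0, 0, -120], "rotation": [0, 0, -20], "grip": 0},
])

```text
time: 26.28
ee_pos: [0.4424, -0.1525, 0.1955]
eef_rot: [0.993, 0.119, -0.001, -0.0]
ft_force: [1.6, 0.5, 0.6]
width: 0.0865
```

```bash
python3 stripe.py .4424 -.1522 .008 pics/s3.png w;  python3 placed.py .4424 -.1522;python3 go.py .4424 -.1522 .19 95
```

```text
scene stripe world deg -172.51911382047632 928
side stripe world deg -165.25643716352928 510
wrist stripe world deg -172.51911382047632 988
333 (array([ 0.4431962 , -0.15238555,  1.46483805]), np.float64(6.239779226662852e-07))
lid [ 0.44354486 -0.15276631]
top 179 0.11927507412056963
425 (array([ 0.44270357, -0.15215339, -0.11507778]), np.float64(2.796931276093818e-07))
lid [ 0.44281768 -0.15243047]
top 225 0.11909636083374282
now [ 0.4425 -0.152   0.1937] yaw 13.3 w 0.0873 t 26.52 j7 0.46 F [ 0.1 -0.5 -0.7] T [-0.12  0.05  0.08]
xyz [-0.1  0.1  3.7] rot [ -0.1  -0.  -81.7] rows>= 8.0
```

View pics/s3.png

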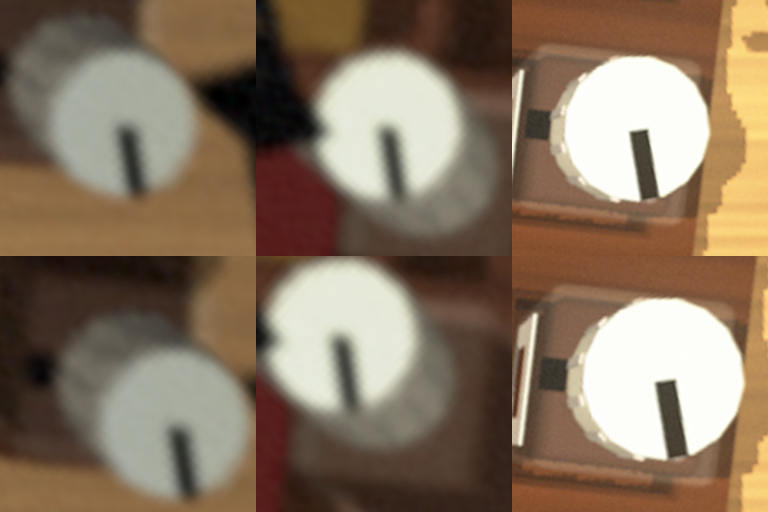

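The brown lid's stripe is at about 189° and the mark at 83°, so it needs about 106° clockwise plus the socket play. Winding back to yaw 95.

Emit:
apply_moves([
  {"xyz": [0, 0, 4], "rotation": [0, 0, -10], "grip": 0},
  {"xyz": [0, 0, 4], "rotation": [0, 0, -20], "grip": 0},
  {"xyz": [0, 0, 4], "rotation": [0, 0, -30], "grip": 0},
  {"xyz": [0, 0, 4], "rotation": [0, 0, -40], "grip": 0},
  {"xyz": [0, 0, 4], "rotation": [0, 0, -50], "grip": 0},
])

```text
time: 27.15
ee_pos: [0.4417, -0.152, 0.1884]
eef_rot: [0.85, 0.527, -0.001, -0.001]
ft_force: [0.6, 0.4, -0.3]
width: 0.087
```

Emit:
apply_moves([
  {"xyz": [0, 0, 15], "rotation": [0, 0, -10], "grip": 0},
  {"xyz": [0, 0, 30], "rotation": [0, 0, -20], "grip": 0},
  {"xyz": [0, 0, 40], "rotation": [0, 0, -31], "grip": 0},
  {"xyz": [0, 0, 45], "rotation": [0, 0, -31], "grip": 0},
  {"xyz": [0, 0, 45], "rotation": [0, 0, -31], "grip": 0},
])

```text
time: 27.78
ee_pos: [0.4411, -0.1521, 0.1428]
eef_rot: [0.68, 0.733, -0.002, -0.002]
ft_force: [-0.0, -0.3, -0.3]
width: 0.0871
```

```bash
python3 go.py .4429 -.1524 .104 95
```

```text
now [ 0.4411 -0.1521  0.1428] yaw 94.3 w 0.0871 t 27.77 j7 1.93 F [-0.  -0.3 -0.3] T [0.02 0.01 0.  ]
xyz [-0.5  2.  38.8] rot [-0.3 -0.  -0.7] rows>= 1.0
```

Emit:
apply_moves([
  {"xyz": [-0.5, 2, 12], "rotation": [-0.3, 0, 0], "grip": 0},
  {"xyz": [-0.5, 2, 25], "rotation": [-0.3, 0, 0], "grip": 0},
  {"xyz": [-0.5, 2, 36], "rotation": [-0.3, 0, 0], "grip": 0},
  {"xyz": [-0.5, 2, 39], "rotation": [-0.3, 0, 0], "grip": 0},
  {"xyz": [-0.5, 2, 39], "rotation": [-0.3, 0, 0], "grip": 0},
])

```text
time: 28.4
ee_pos: [0.4428, -0.1525, 0.1036]
eef_rot: [0.68, 0.733, -0.0, -0.0]
ft_force: [0.5, -0.3, 0.8]
width: 0.0872
```

Emit:
apply_moves([
  {"xyz": [0, 0, 0], "rotation": [0, 0, 0], "grip": 255},
  {"xyz": [0, 0, 0], "rotation": [0, 0, 0], "grip": 255},
  {"xyz": [0, 0, 0], "rotation": [0, 0, 0], "grip": 255},
  {"xyz": [0, 0, 0], "rotation": [0, 0, 0], "grip": 255},
  {"xyz": [0, 0, 0], "rotation": [0, 0, 0], "grip": 255},
], squeeze=30)

```text
time: 29.02
ee_pos: [0.4428, -0.1523, 0.1037]
eef_rot: [0.68, 0.733, 0.0, -0.0]
ft_force: [-0.3, 3.1, 1.5]
width: 0.0453
```

```bash
python3 go.py .4429 -.1524 .104 95
```

```text
now [ 0.4428 -0.1523  0.1037] yaw 94.3 w 0.0453 t 29.02 j7 2.0 F [-0.3  3.1  1.5] T [0.78 0.21 0.  ]
xyz [-0.1  0.1 -0.3] rot [-0.  -0.  -0.7] rows>= 1.0
```

Emit:
apply_moves([
  {"xyz": [0, 0, 0], "rotation": [0, 0, 10], "grip": 255},
  {"xyz": [0, 0, 0], "rotation": [0, 0, 20], "grip": 255},
  {"xyz": [0, 0, 0], "rotation": [0, 0, 30], "grip": 255},
  {"xyz": [0, 0, 0], "rotation": [0, 0, 40], "grip": 255},
  {"xyz": [0, 0, 0], "rotation": [0, 0, 50], "grip": 255},
])

```text
time: 29.65
ee_pos: [0.4423, -0.1522, 0.1036]
eef_rot: [0.927, 0.374, -0.001, -0.001]
ft_force: [-2.9, 1.5, 1.9]
width: 0.0452
```

Emit:
apply_moves([
  {"xyz": [0, 0, 0], "rotation": [0, 0, 9], "grip": 255},
  {"xyz": [0, 0, 0], "rotation": [0, 0, 18], "grip": 255},
  {"xyz": [0, 0, 0], "rotation": [0, 0, 27], "grip": 255},
  {"xyz": [0, 0, 0], "rotation": [0, 0, 36], "grip": 255},
  {"xyz": [0, 0, 0], "rotation": [0, 0, 45], "grip": 255},
])

```text
time: 30.28
ee_pos: [0.4418, -0.1521, 0.1035]
eef_rot: [1.0, -0.011, -0.001, -0.001]
ft_force: [-2.4, 0.9, 2.2]
width: 0.0451
```

```bash
python3 go.py .4429 -.1524 .104 95
```

```text
now [ 0.4418 -0.1521  0.1035] yaw -1.3 w 0.0451 t 30.27 j7 0.42 F [-2.4  0.9  2.2] T [0.05 0.78 0.23]
xyz [ 1.1  0.3 -0.5] rot [ -0.2   0.1 -96.3] rows>= 9.0
```

Emit:
apply_moves([
  {"xyz": [0, 0, 0], "rotation": [0, 0, 6], "grip": 255},
  {"xyz": [0, 0, 0], "rotation": [0, 0, 12], "grip": 255},
])

```text
time: 30.52
ee_pos: [0.4415, -0.1519, 0.1035]
eef_rot: [0.993, -0.117, -0.002, -0.001]
ft_force: [-2.3, 1.3, 1.9]
width: 0.0456
```

```bash
python3 go.py .4429 -.1524 .104 95
```

```text
now [ 0.4415 -0.1519  0.1035] yaw -13.5 w 0.0456 t 30.52 j7 0.23 F [-2.3  1.3  1.9] T [0.11 0.54 0.2 ]
xyz [ 1.4  0.2 -0.5] rot [-2.000e-01  1.000e-01 -1.085e+02] rows>= 11.0
```

Emit:
apply_moves([
  {"xyz": [0, 0, 0], "rotation": [0, 0, 5], "grip": 255},
  {"xyz": [0, 0, 0], "rotation": [0, 0, 9], "grip": 255},
])

```text
time: 30.78
ee_pos: [0.4412, -0.1519, 0.1035]
eef_rot: [0.981, -0.196, -0.002, -0.0]
ft_force: [-2.1, 0.7, 3.0]
width: 0.0455
```

```bash
python3 go.py .4429 -.1524 .104 95
```

```text
now [ 0.4412 -0.1519  0.1035] yaw -22.6 w 0.0455 t 30.77 j7 0.08 F [-2.1  0.7  3. ] T [-0.08  0.62  1.13]
xyz [ 1.7 -0.1 -0.5] rot [  -0.3    0.2 -117.6] rows>= 11.0
```

Stop reached (1.13 N m at about 117° of turn). Release, rise and check all three.

Emit:
apply_moves([
  {"xyz": [0, 0, 0], "rotation": [0, 0, 0], "grip": 0},
  {"xyz": [0, 0, 0], "rotation": [0, 0, 0], "grip": 0},
  {"xyz": [0, 0, -30], "rotation": [0, 0, 0], "grip": 0},
  {"xyz": [0, 0, -80], "rotation": [0, 0, 0], "grip": 0},
  {"xyz": [0, 0, -130], "rotation": [0, 0, 0], "grip": 0},
])

```text
time: 31.4
ee_pos: [0.4413, -0.1521, 0.2343]
eef_rot: [0.981, -0.195, -0.003, -0.0]
ft_force: [2.6, 1.7, -1.1]
width: 0.0842
```

```bash
for p in ".4424 -.1522" ".4526 -.0533" ".5533 -.0644"; do echo == $p; python3 stripe.py $p .008 pics/s_$RANDOM.png w;  python3 placed.py $p; done
python3 - <<'E'
from stripe import *
c=cam('wrist'); row=[]
for p in ((.4424,-.1522),(.4526,-.0533),(.5533,-.0644)): row.append(rect(c,*p,.119)[0])
cv2.imwrite('pics/all3.png',cv2.resize(np.hstack(row),None,fx=.8,fy=.8)); cv2.imwrite('pics/w10.png',c['img'])
E
```

```text
== .4424 -.1522
scene stripe world deg 75.25643716352926 920
side stripe world deg 71.92767785104051 397
wrist stripe world deg 81.20945681718607 980
336 (array([ 0.44263452, -0.15192254, -0.25641775]), np.float64(6.594519898194377e-07))
lid [ 0.44257589 -0.15239257]
top 178 0.11942906037383713
407 (array([ 0.44192087, -0.15186605,  1.30995017]), np.float64(2.572250413104501e-07))
lid [ 0.44177487 -0.15194898]
top 235 0.11927844995344931
== .4526 -.0533
scene stripe world deg -7.792078078218444 961
side stripe world deg -25.787328182814367 4386
wrist stripe world deg -7.6333305872313115 1034
330 (array([ 0.45447396, -0.0531821 ,  1.30573706]), np.float64(4.310569532541194e-07))
lid [ 0.45434717 -0.05279659]
top 189 0.11948646201050862
386 (array([ 0.45347795, -0.05259239,  1.30669084]), np.float64(4.355430027982984e-07))
lid [ 0.45343158 -0.05253156]
top 135 0.119237412246435
== .5533 -.0644
scene stripe world deg 75.54757174890702 983
side stripe world deg 70.37774386134916 1384
wrist stripe world deg 76.6607510966366 1058
316 (array([ 0.55341583, -0.0643395 , -0.26110952]), np.float64(4.3021454653859263e-07))
lid [ 0.5534062  -0.06471583]
top 212 0.11914936577913257
394 (array([ 0.55282565, -0.06427641,  1.31336356]), np.float64(4.91624698110139e-07))
lid [ 0.55265524 -0.06436733]
top 160 0.11928876973319544
```

View pics/all3.png

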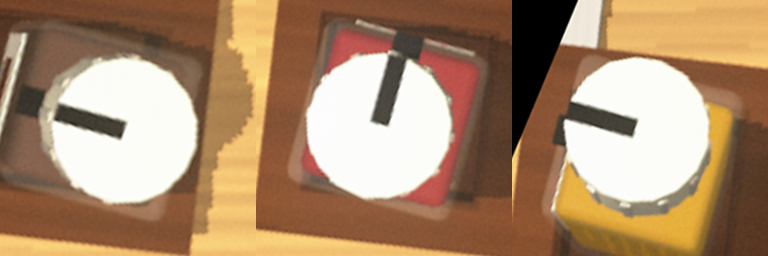

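View pics/w10.png

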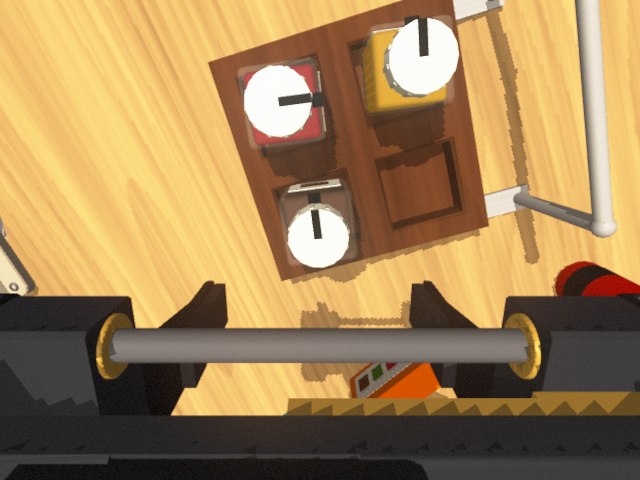

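```bash
python3 - <<'E'
from stripe import *
C={n:cam(n) for n in('scene','side','wrist')}
for nm,p in dict(brn=(.4424,-.1522),red=(.4540,-.0528),yel=(.5533,-.0644)).items():
    for n,c in C.items():
        im,X,Y=rect(c,*p,.119,half=.035,n=700); g=im.max(-1)
        white=(g>130).astype(np.uint8); white=cv2.morphologyEx(white,cv2.MORPH_OPEN,np.ones((25,25)))
        nn,L,S,Ce=cv2.connectedComponentsWithStats(white); 
        j=L[350+40:350+60, :].max(); 
        j=1+np.argmin(np.hypot(*(Ce[1:]-350).T)); hull=cv2.convexHull(np.argwhere(L==j)[:,::-1].astype(np.int32))
        (u,v),rad=cv2.minEnclosingCircle(hull)
        V,U=np.mgrid[:700,:700]; d=(g<100)&(np.hypot(U-u,V-v)<.8*rad)
        P=np.stack([X[d],Y[d]],1).astype(np.float32); l=cv2.fitLine(P,cv2.DIST_HUBER,0,.01,.01).ravel()
        print(nm,n,'r',(rad*.0001).round(4),d.sum(),'dir mod180',np.degrees(np.arctan2(l[1],l[0])).round(1)%180)
E
python3 go.py .449 -.3582 .2 111
```

```text
now [ 0.4418 -0.152   0.2335] yaw -22.6 w 0.0871 t 32.35 j7 -0.32 F [ 0.2  0.1 -0.5] T [-0.1   0.06 -0.  ]
xyz [ 85.9 187.6  33.2] rot [  -0.3    0.2 -133.6] rows>= 13.0Traceback (most recent call last):
  File "<stdin>", line 13, in <module>
AttributeError: 'float' object has no attribute 'round'
```

```bash
python3 - <<'E'
from stripe import *
C={n:cam(n) for n in('scene','side','wrist')}
for nm,p in dict(brn=(.4424,-.1522),red=(.4540,-.0528),yel=(.5533,-.0644)).items():
    for n,c in C.items():
        im,X,Y=rect(c,*p,.119,half=.035,n=700); g=im.max(-1)
        white=(g>130).astype(np.uint8); white=cv2.morphologyEx(white,cv2.MORPH_OPEN,np.ones((25,25)))
        nn,L,S,Ce=cv2.connectedComponentsWithStats(white); 
        j=1+np.argmin(np.hypot(*(Ce[1:]-350).T)); hull=cv2.convexHull(np.argwhere(L==j)[:,::-1].astype(np.int32))
        (u,v),rad=cv2.minEnclosingCircle(hull)
        V,U=np.mgrid[:700,:700]; d=(g<100)&(np.hypot(U-u,V-v)<.8*rad)
        P=np.stack([X[d],Y[d]],1).astype(np.float32); l=cv2.fitLine(P,cv2.DIST_HUBER,0,.01,.01).ravel()
        print(nm,n,'r',round(rad*.0001,4),d.sum(),'dir mod180',round(float(np.degrees(np.arctan2(l[1],l[0]))),1)%180)
E
```

```text
brn scene r 0.0494 69707 dir mod180 79.3
brn side r 0.0306 4098 dir mod180 4.7
brn wrist r 0.0466 34706 dir mod180 117.6
red scene r 0.0396 33480 dir mod180 85.3
red side r 0.0349 12895 dir mod180 98.2
red wrist r 0.0494 59455 dir mod180 33.0
yel scene r 0.0233 9517 dir mod180 74.0
yel side r 0.0422 48899 dir mod180 152.6
yel wrist r 0.0494 46065 dir mod180 65.8
```

```bash
python3 - <<'E'
from stripe import *
C={n:cam(n) for n in('scene','side','wrist')}
for nm,p in dict(brn=(.4423,-.1521),red=(.4540,-.0527),yel=(.5531,-.0644)).items():
    for n,c in C.items():
        im,X,Y=rect(c,*p,.119,half=.035,n=700); g=im.max(-1)
        d=(g<110)&(np.hypot(X,Y)<.0165)
        nn,L,S,_=cv2.connectedComponentsWithStats(d.astype(np.uint8)); d=L==1+np.argmax(S[1:,4])
        P=np.stack([X[d],Y[d]],1).astype(np.float32); l=cv2.fitLine(P,cv2.DIST_L2,0,.01,.01).ravel()
        print(nm,n,d.sum(),'dir mod180',round(float(np.degrees(np.arctan2(l[1],l[0]))),1)%180)
E
```

```text
brn scene 7948 dir mod180 74.2
brn side 4081 dir mod180 74.6
brn wrist 7587 dir mod180 74.4
red scene 8795 dir mod180 164.8
red side 21420 dir mod180 63.7
red wrist 8431 dir mod180 164.4
yel scene 8031 dir mod180 74.0
yel side 6033 dir mod180 69.7
yel wrist 7826 dir mod180 74.3
```

All the stripe directions (brown 74.4°, red -15.4°, yellow 74.2°) match the jar yaws (75.2°, -15°, 75.2°) within about 1°. The red side-view reading was occluded. All jars are racked and tight. Next is the orange sign, not the turquoise ones.

```bash
python3 go.py .4488 -.3582 .2 -69; python3 - <<'E'
from meas import *
for n in ('scene','side'):
    c=cam(n); w=cloud(c); Z=w[...,2]; hsv=cv2.cvtColor(c['img'],cv2.COLOR_BGR2HSV)
    m=(hsv[...,0]<14)&(hsv[...,1]>150)&(hsv[...,2]>80)&(Z>.055)&(Z<.068)&(np.hypot(w[...,0]-.458,w[...,1]+.347)<.1)
    print(m.sum(),cv2.minAreaRect((w[m][:,:2]*1000).astype(np.float32)), w[m].mean(0))
    u,v=proj(c,[.449,-.358,.05])[0].astype(int); cv2.imwrite(f'pics/sg_{n}.png',cv2.resize(c['img'][v-40:v+40,u-50:u+50],None,fx=4,fy=4))
cv2.imwrite('pics/sg.png',np.hstack([cv2.imread(f'pics/sg_{n}.png') for n in ('scene','side')]))
E
```

```text
now [ 0.4418 -0.152   0.2335] yaw -22.6 w 0.0873 t 32.65 j7 -0.32 F [ 0.5 -1.3  0.5] T [-0.09  0.09  0.03]
xyz [ 85.7 187.7  33.2] rot [ 0.1  0.2 46.4] rows>= 5.0
406 ((449.78790283203125, -357.90887451171875), (101.03681182861328, 36.49759292602539), 20.63973617553711) [ 0.45092883 -0.35696996  0.06126398]
826 ((448.2757568359375, -358.5), (102.68844604492188, 33.87917709350586), 20.73318862915039) [ 0.44560006 -0.35997728  0.06102686]
```

View pics/sg.png

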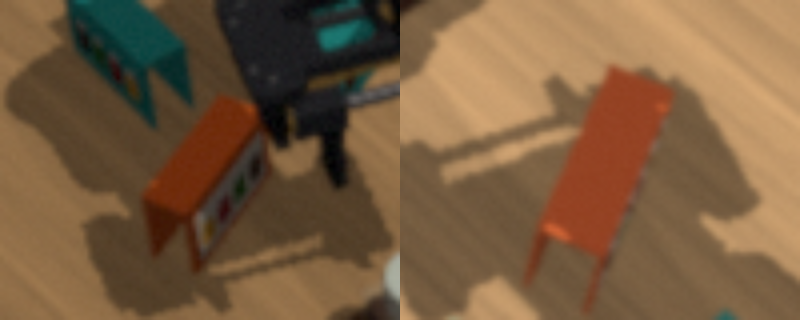

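The orange saddle sign (scene crop 205,165; side crop 610,155) stands untouched at (0.449, -0.358), with its long axis at 20.8°.

Emit:
apply_moves([
  {"xyz": [17, 37, 7], "rotation": [0, 0, 9], "grip": 0},
  {"xyz": [35, 75, 14], "rotation": [0, 0, 19], "grip": 0},
  {"xyz": [55, 120, 21], "rotation": [0, 0, 29], "grip": 0},
  {"xyz": [75, 163, 28], "rotation": [0, 0, 39], "grip": 0},
  {"xyz": [85.5, 187.5, 33], "rotation": [0, 0, 46.5], "grip": 0},
])

```text
time: 33.38
ee_pos: [0.4486, -0.3599, 0.1992]
eef_rot: [0.828, -0.56, -0.003, 0.001]
ft_force: [0.4, 0.1, 0.3]
width: 0.0868
```

Emit:
apply_moves([
  {"xyz": [0, 0, 0], "rotation": [0, 0, 0], "grip": 0},
  {"xyz": [0, 0, 0], "rotation": [0, 0, 0], "grip": 0},
])

```text
time: 33.62
ee_pos: [0.4486, -0.3596, 0.199]
eef_rot: [0.829, -0.56, -0.003, 0.002]
ft_force: [0.4, 0.6, -0.7]
width: 0.0867
```

```bash
python3 go.py .4489 -.3582 .036 -69.2; python3 - <<'E'
from h import *
c=cam('wrist'); cv2.imwrite('pics/w11.png',c['img'])
E
```

```text
now [ 0.4486 -0.3596  0.199 ] yaw -68.1 w 0.0867 t 33.62 j7 -0.21 F [ 0.4  0.6 -0.7] T [-0.05  0.06  0.03]
xyz [ -0.7  -1.8 163. ] rot [0.3 0.2 1.1] rows>= 3.0
```

View pics/w11.png

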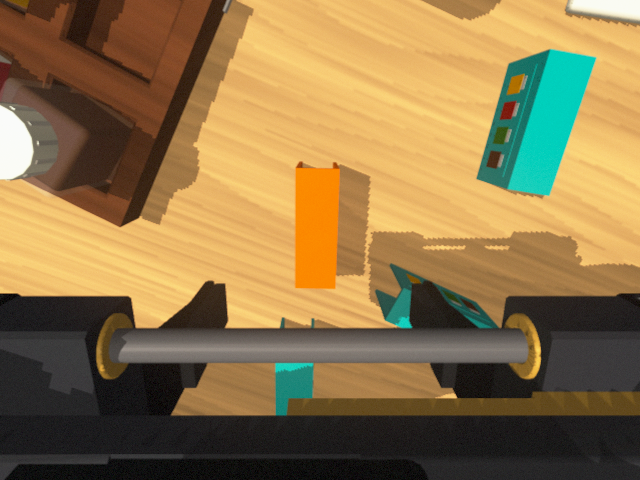

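Emit:
apply_moves([
  {"xyz": [-0.7, -1.8, 50], "rotation": [0.3, 0.2, 1.1], "grip": 70},
  {"xyz": [-0.7, -1.8, 95], "rotation": [0.3, 0.2, 1.1], "grip": 70},
  {"xyz": [-0.7, -1.8, 135], "rotation": [0.3, 0.2, 1.1], "grip": 70},
  {"xyz": [-0.7, -1.8, 160], "rotation": [0.3, 0.2, 1.1], "grip": 70},
  {"xyz": [-0.7, -1.8, 163], "rotation": [0.3, 0.2, 1.1], "grip": 70},
])

```text
time: 34.3
ee_pos: [0.45, -0.3553, 0.0355]
eef_rot: [0.825, -0.566, -0.001, -0.0]
ft_force: [0.2, -0.2, 0.3]
width: 0.0636
```

```bash
python3 go.py .4489 -.3582 .036 -69.2
```

```text
now [ 0.45   -0.3553  0.0355] yaw -68.9 w 0.0636 t 34.3 j7 -0.11 F [ 0.2 -0.2  0.3] T [-0.05  0.16 -0.01]
xyz [ 2.3  2.  -0.5] rot [0.  0.1 0.3] rows>= 1.0
```

Emit:
apply_moves([
  {"xyz": [2.3, 2, -0.5], "rotation": [0, 0, 0.3], "grip": 70},
  {"xyz": [2.3, 2, -0.5], "rotation": [0, 0, 0.3], "grip": 255},
  {"xyz": [2.3, 2, -0.5], "rotation": [0, 0, 0.3], "grip": 255},
  {"xyz": [2.3, 2, -0.5], "rotation": [0, 0, 0.3], "grip": 255},
  {"xyz": [2.3, 2, -0.5], "rotation": [0, 0, 0.3], "grip": 255},
], squeeze=15)

```text
time: 34.92
ee_pos: [0.449, -0.3582, 0.0361]
eef_rot: [0.823, -0.568, -0.001, -0.001]
ft_force: [-0.3, 1.0, 2.1]
width: 0.0342
```

Emit:
apply_moves([
  {"xyz": [0, 0, 0], "rotation": [0, 0, 0], "grip": 255},
  {"xyz": [0, 0, 0], "rotation": [0, 0, 0], "grip": 255},
])

```text
time: 35.17
ee_pos: [0.449, -0.3582, 0.0361]
eef_rot: [0.823, -0.568, -0.001, -0.001]
ft_force: [-0.4, 0.2, 1.6]
width: 0.0341
```

```bash
python3 go.py .4489 -.3582 .036 -69.2
```

```text
now [ 0.449  -0.3582  0.0361] yaw -69.2 w 0.0341 t 35.17 j7 -0.11 F [-0.4  0.2  1.6] T [ 0.03  0.21 -0.03]
xyz [-0.   0.1  0.1] rot [-0.   0.1  0. ] rows>= 1.0
```

Emit:
apply_moves([
  {"xyz": [0, 0, -35], "rotation": [0, 0, 0], "grip": 255},
  {"xyz": [0, 0, -85], "rotation": [0, 0, 0], "grip": 255},
  {"xyz": [0, 0, -135], "rotation": [0, 0, 0], "grip": 255},
  {"xyz": [0, 0, -170], "rotation": [0, 0, 0], "grip": 255},
  {"xyz": [0, 0, -170], "rotation": [0, 0, 0], "grip": 255},
])

```text
time: 35.8
ee_pos: [0.4498, -0.3593, 0.2082]
eef_rot: [0.823, -0.568, 0.001, -0.001]
ft_force: [-0.4, 0.1, -2.2]
width: 0.0339
```

```bash
python3 go.py .6469 -.1256 .205 -6.65
```

```text
now [ 0.4498 -0.3593  0.2082] yaw -69.2 w 0.0339 t 35.8 j7 -0.23 F [-0.4  0.1 -2.2] T [-0.09  0.13  0.02]
xyz [-148.5 -267.2    3.8] rot [ -0.1  -0.1 -62.6] rows>= 6.0
```

Emit:
apply_moves([
  {"xyz": [-20, -35, 0], "rotation": [0, 0, -9], "grip": 255},
  {"xyz": [-44, -80, 0], "rotation": [0, 0, -19], "grip": 255},
  {"xyz": [-69, -125, 0], "rotation": [0, 0, -29], "grip": 255},
  {"xyz": [-95, -170, 0], "rotation": [0, 0, -39], "grip": 255},
  {"xyz": [-120, -215, 0], "rotation": [0, 0, -49], "grip": 255},
])

```text
time: 36.42
ee_pos: [0.6086, -0.1689, 0.2071]
eef_rot: [0.985, -0.172, 0.0, -0.001]
ft_force: [1.0, -0.4, -0.9]
width: 0.034
```

```bash
python3 go.py .6469 -.1256 .205 -6.65
```

```text
now [ 0.6086 -0.1689  0.2071] yaw -19.9 w 0.034 t 36.42 j7 0.16 F [ 1.  -0.4 -0.9] T [-0.16  0.05  0.04]
xyz [ 21.3 -53.8   2.2] rot [ -0.1  -0.1 -13.2] rows>= 2.0
```

Emit:
apply_moves([
  {"xyz": [10, -28, 1], "rotation": [0, 0, -7], "grip": 255},
  {"xyz": [21, -54, 2], "rotation": [0, 0, -13], "grip": 255},
  {"xyz": [21, -54, 2], "rotation": [0, 0, -13], "grip": 255},
  {"xyz": [21, -54, 2], "rotation": [0, 0, -13], "grip": 255},
  {"xyz": [21, -54, 2], "rotation": [0, 0, -13], "grip": 255},
])

```text
time: 37.05
ee_pos: [0.6459, -0.1264, 0.2049]
eef_rot: [0.998, -0.061, 0.0, -0.0]
ft_force: [-0.1, -0.8, -0.6]
width: 0.0341
```

```bash
python3 go.py .6469 -.1256 .205 -6.65; python3 - <<'E'
from meas import *
C=[cam(n) for n in ('scene','side')]; a=np.radians(-6.65); ex=np.array([np.cos(a),np.sin(a)]); ey=np.array([-np.sin(a),np.cos(a)])
cen=np.array([.4979,-.1083])
for c in C:
    w=cloud(c); Z=w[...,2]; hsv=cv2.cvtColor(c['img'],cv2.COLOR_BGR2HSV); d=w[...,:2]-cen; X=d@ex; Y=d@ey
    m=(hsv[...,0]<14)&(hsv[...,1]>150)&(hsv[...,2]>80)&(Z>.225)&(Z<.245)&(abs(X-.15)<.08)&(abs(Y)<.12)
    if m.sum()>10:
        Q=np.stack([X[m],Y[m]],1); print('sign top rackframe',m.sum(),cv2.minAreaRect((Q*1000).astype(np.float32)),np.median(Z[m]))
    m=(Z>.12)&(Z<.136)&(abs(X-.15)<.025)&(abs(Y)<.09); print('rail X',np.median(X[m]),X[m].min(),X[m].max(),m.sum())
cv2.imwrite('pics/m12.png',np.hstack([cv2.resize(c['img'][100:400,120:520],(400,300)) for c in C]))
E
```

```text
now [ 0.6459 -0.1264  0.2049] yaw -7.0 w 0.0341 t 37.05 j7 0.3 F [-0.1 -0.8 -0.6] T [-0.04  0.03  0.03]
xyz [ 0.8 -0.9 -0.1] rot [-0.  -0.  -0.3] rows>= 1.0
sign top rackframe 391 ((150.38018798828125, 12.245048522949219), (74.54521942138672, 35.56594467163086), 86.77725219726562) 0.22994927840277682
rail X 0.1511855488662068 0.14400561308140378 0.15656763464326168 175
sign top rackframe 291 ((150.27342224121094, -29.214811325073242), (49.17873001098633, 39.76189041137695), 89.71757507324219) 0.22969696685863192
rail X 0.14589205228893892 0.1403683749796002 0.15474602465684908 375
```

View pics/m12.png

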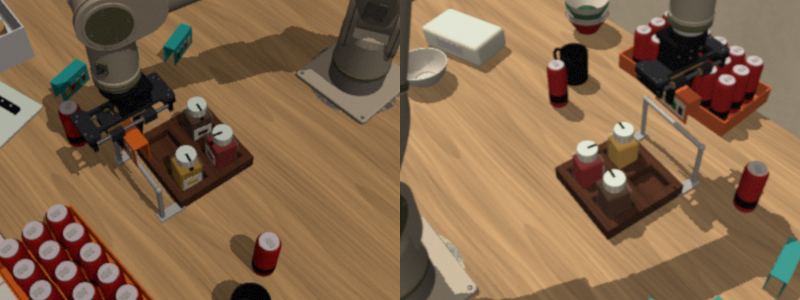

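The sign is centred over the rail (rack x 150 mm in both views, rail at 149 mm). Lowering.

Emit:
apply_moves([
  {"xyz": [0.3, -1, 15], "rotation": [0, 0, -0.3], "grip": 255},
  {"xyz": [0.3, -1, 30], "rotation": [0, 0, -0.3], "grip": 255},
  {"xyz": [0.3, -1, 45], "rotation": [0, 0, -0.3], "grip": 255},
  {"xyz": [0.3, -1, 58], "rotation": [0, 0, -0.3], "grip": 255},
  {"xyz": [0.3, -1, 66], "rotation": [0, 0, -0.3], "grip": 255},
])

```text
time: 37.78
ee_pos: [0.6465, -0.125, 0.138]
eef_rot: [0.998, -0.058, 0.0, -0.0]
ft_force: [0.4, 0.5, -0.8]
width: 0.0342
```

```bash
python3 go.py .6468 -.1256 .109 -6.65; python3 - <<'E'
from h import *
C=[cam(n) for n in ('scene','side')]
a=[]
for c in C:
    u,v=proj(c,[.6469,-.1256,.13])[0].astype(int); a.append(cv2.resize(c['img'][v-50:v+50,max(0,u-66):max(0,u-66)+132],(400,300)))
cv2.imwrite('pics/m13.png',np.hstack(a))
E
```

```text
now [ 0.6465 -0.125   0.138 ] yaw -6.7 w 0.0342 t 37.77 j7 0.33 F [ 0.4  0.5 -0.8] T [-0.08  0.06 -0.03]
xyz [ 0.4  0.6 29. ] rot [-0. -0. -0.] rows>= 1.0
```

View pics/m13.png

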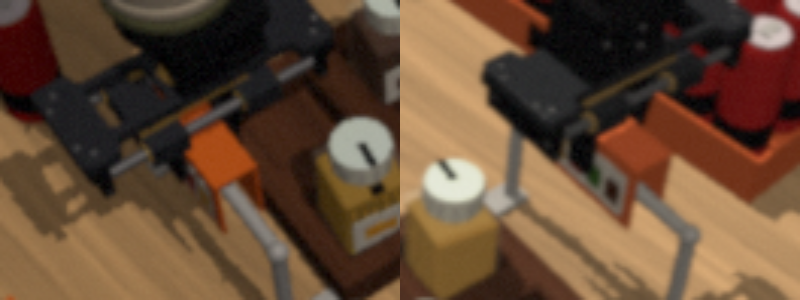

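The flaps straddle the rail in both views (left ≈(235,200), right ≈(650,185)), with no contact yet. Down the last 28 mm.

Emit:
apply_moves([
  {"xyz": [0.4, 0.6, 10], "rotation": [0, 0, 0], "grip": 255},
  {"xyz": [0.4, 0.6, 19], "rotation": [0, 0, 0], "grip": 255},
  {"xyz": [0.4, 0.6, 25], "rotation": [0, 0, 0], "grip": 255},
  {"xyz": [0.4, 0.6, 27.5], "rotation": [0, 0, 0], "grip": 255},
  {"xyz": [0.4, 0.6, 27.5], "rotation": [0, 0, 0], "grip": 255},
])

```text
time: 38.5
ee_pos: [0.6467, -0.1256, 0.1106]
eef_rot: [0.998, -0.058, -0.0, -0.0]
ft_force: [-0.0, 0.6, -0.7]
width: 0.0345
```

```bash
python3 go.py .6468 -.1256 .109 -6.65
```

```text
now [ 0.6467 -0.1256  0.1106] yaw -6.7 w 0.0345 t 38.5 j7 0.34 F [-0.   0.6 -0.7] T [-0.09  0.05 -0.02]
xyz [0.1 0.  1.6] rot [-0.  0. -0.] rows>= 1.0
```

Emit:
apply_moves([
  {"xyz": [0, 0, 1.2], "rotation": [0, 0, 0], "grip": 255},
  {"xyz": [0, 0, 1.2], "rotation": [0, 0, 0], "grip": 255},
])

```text
time: 38.75
ee_pos: [0.6467, -0.1256, 0.1095]
eef_rot: [0.998, -0.058, -0.0, -0.0]
ft_force: [-0.5, 0.1, -0.6]
width: 0.0338
```

```bash
python3 go.py .6468 -.1256 .109 -6.65
```

```text
now [ 0.6467 -0.1256  0.1095] yaw -6.7 w 0.0338 t 38.75 j7 0.35 F [-0.5  0.1 -0.6] T [-0.04  0.08  0.08]
xyz [0.1 0.  0.5] rot [-0.  0. -0.] rows>= 1.0
```

Emit:
apply_moves([
  {"xyz": [0, 0, 0], "rotation": [0, 0, 0], "grip": 80},
  {"xyz": [0, 0, 0], "rotation": [0, 0, 0], "grip": 80},
  {"xyz": [0, 0, 0], "rotation": [0, 0, 0], "grip": 80},
  {"xyz": [0, 0, 0], "rotation": [0, 0, 0], "grip": 80},
])

```text
time: 39.25
ee_pos: [0.6467, -0.1255, 0.1096]
eef_rot: [0.998, -0.058, -0.0, -0.0]
ft_force: [0.2, -0.1, -0.1]
width: 0.0581
```

```bash
python3 go.py .6468 -.1256 .109 -6.65; python3 - <<'E'
from h import *
C=[cam(n) for n in ('scene','side')]
a=[]
for c in C:
    u,v=proj(c,[.6469,-.1256,.13])[0].astype(int); a.append(cv2.resize(c['img'][v-50:v+50,max(0,u-66):max(0,u-66)+132],(400,300)))
cv2.imwrite('pics/m14.png',np.hstack(a))
E
```

```text
now [ 0.6467 -0.1255  0.1096] yaw -6.7 w 0.0581 t 39.25 j7 0.35 F [ 0.2 -0.1 -0.1] T [-0.08  0.05 -0.05]
xyz [0.1 0.1 0.6] rot [-0.  0. -0.] rows>= 1.0
```

View pics/m14.png

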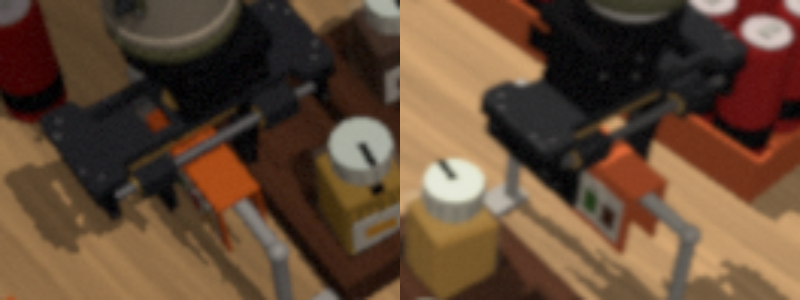

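The sign hangs on the rail with the fingers clear on both sides. Retreating straight up.

Emit:
apply_moves([
  {"xyz": [0, 0, -15], "rotation": [0, 0, 0], "grip": 80},
  {"xyz": [0, 0, -40], "rotation": [0, 0, 0], "grip": 80},
  {"xyz": [0, 0, -80], "rotation": [0, 0, 0], "grip": 80},
  {"xyz": [0, 0, -130], "rotation": [0, 0, 0], "grip": 80},
  {"xyz": [0, 0, -170], "rotation": [0, 0, 0], "grip": 80},
])

```text
time: 39.98
ee_pos: [0.6468, -0.1261, 0.2829]
eef_rot: [0.998, -0.058, 0.001, -0.0]
ft_force: [0.5, -0.7, -0.5]
width: 0.0601
```

Emit:
apply_moves([
  {"xyz": [-60, 0, -20], "rotation": [0, 0, 0], "grip": 80},
  {"xyz": [-120, 0, -40], "rotation": [0, 0, 0], "grip": 80},
  {"xyz": [-120, 0, -40], "rotation": [0, 0, 0], "grip": 80},
  {"xyz": [-120, 0, -40], "rotation": [0, 0, 0], "grip": 80},
  {"xyz": [-120, 0, -40], "rotation": [0, 0, 0], "grip": 80},
])

```text
time: 40.6
ee_pos: [0.5281, -0.1121, 0.3224]
eef_rot: [0.998, -0.058, 0.001, 0.0]
ft_force: [-0.0, 0.5, -0.4]
width: 0.0597
```

```bash
python3 go.py .6468 -.1256 .109 -6.65; python3 - <<'E'
from meas import *
C=[cam(n) for n in ('scene','side')]; a=np.radians(-6.65); ex=np.array([np.cos(a),np.sin(a)]); ey=np.array([-np.sin(a),np.cos(a)])
cen=np.array([.4979,-.1083])
for c in C:
    w=cloud(c); Z=w[...,2]; hsv=cv2.cvtColor(c['img'],cv2.COLOR_BGR2HSV); d=w[...,:2]-cen; X=d@ex; Y=d@ey
    m=(hsv[...,0]<14)&(hsv[...,1]>150)&(hsv[...,2]>80)&(Z>.127)&(Z<.142)&(abs(X-.15)<.05)&(abs(Y)<.12)
    Q=np.stack([X[m],Y[m]],1); print('sign top rackframe',m.sum(),cv2.minAreaRect((Q*1000).astype(np.float32)),np.median(Z[m]), np.linalg.lstsq(np.c_[Q,np.ones(len(Q))],Z[m],rcond=None)[0])
    for nm,c0 in dict(cana=(.5735,.206),canb=(.6735,-.337)).items():
        mm=(np.hypot(w[...,0]-c0[0],w[...,1]-c0[1])<.045)&(Z>.02)&(Z<.12); q=w[mm][:,:2]
        print(nm,least_squares(lambda p:np.hypot(*(q-p).T)-0.026,c0,loss='soft_l1',f_scale=.002).x.round(4))
    for nm,p in dict(brn=(.4423,-.1521),red=(.4540,-.0527),yel=(.5531,-.0644)).items():
        im,XX,YY=rect(c,*p,.119,half=.035,n=700) if 0 else (None,)*3
        mm=(np.hypot(w[...,0]-p[0],w[...,1]-p[1])<.02)&(Z>.1)&(Z<.14); print(nm,'lid top z',np.median(Z[mm]).round(4),mm.sum())
cv2.imwrite('pics/m15.png',np.hstack([cv2.resize(c['img'][100:400,120:520],(400,300)) for c in C]))
for c,n in zip(C,('scene','side')): cv2.imwrite(f'pics/fin_{n}.png',c['img'])
E
```

```text
now [ 0.5281 -0.1121  0.3224] yaw -6.7 w 0.0597 t 40.6 j7 0.13 F [-0.   0.5 -0.4] T [-0.05  0.02 -0.02]
xyz [119.2  -0.6 213.5] rot [ 0.  -0.1 -0. ] rows>= 4.0
sign top rackframe 652 ((151.5658416748047, -0.9130058288574219), (102.57189178466797, 35.1136474609375), 89.8595962524414) 0.13428343416753696 [-0.04445805 -0.00198709  0.14099435]
cana [0.5739 0.2058]
canb [ 0.6739 -0.3377]
brn lid top z 0.1195 175
red lid top z 0.1196 197
yel lid top z 0.1194 222
sign top rackframe 547 ((150.12110900878906, -2.831268310546875), (37.9107551574707, 100.60037231445312), 0.19363552331924438) 0.13388371248998557 [0.02696836 0.00208042 0.12966584]
cana [0.5732 0.2063]
canb [ 0.6734 -0.337 ]
brn lid top z 0.1192 228
red lid top z 0.1192 195
yel lid top z 0.1194 178
```

View pics/m15.png

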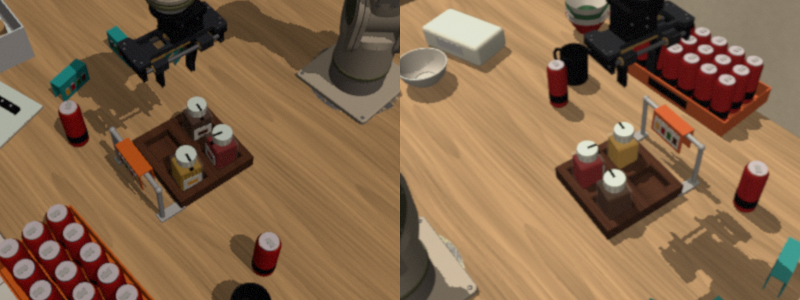

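The sign hangs level at mid-rail, the jars are seated, and the cans haven't moved. One last stripe and jar-yaw check, then hand in.

```bash
python3 - <<'E'
from stripe import *
C={n:cam(n) for n in('scene','side')}
for nm,p in dict(brn=(.4423,-.1521),red=(.4540,-.0527),yel=(.5531,-.0644)).items():
    for n,c in C.items():
        im,X,Y=rect(c,*p,.119,half=.035,n=700); g=im.max(-1)
        d=(g<110)&(np.hypot(X,Y)<.0165)
        nn,L,S,_=cv2.connectedComponentsWithStats(d.astype(np.uint8)); d=L==1+np.argmax(S[1:,4])
        P=np.stack([X[d],Y[d]],1).astype(np.float32); l=cv2.fitLine(P,cv2.DIST_L2,0,.01,.01).ravel()
        W=cloud(c).reshape(-1,3); m=(np.hypot(W[:,0]-p[0],W[:,1]-p[1])<.05)&(W[:,2]>.044)&(W[:,2]<.086)
        print(nm,n,'stripe mod180',round(float(np.degrees(np.arctan2(l[1],l[0]))),1)%180,'jar yaw mod90',np.degrees(boxfit(W[m][:,:2],p)[0][2]).round(1)%90)
print(r.close_job())
E
```

```text
brn scene stripe mod180 74.6 jar yaw mod90 75.3
brn side stripe mod180 74.8 jar yaw mod90 74.9
red scene stripe mod180 164.6 jar yaw mod90 75.3
red side stripe mod180 166.0 jar yaw mod90 74.6
yel scene stripe mod180 73.8 jar yaw mod90 74.8
yel side stripe mod180 75.3 jar yaw mod90 75.0
the job is handed in; nothing more can be done
None
```

The job is done and handed in at about 41 s. Three jars were present (red, yellow and brown; no green). I lifted each by the glass and stood red in socket2, yellow in socket4 and brown in socket1. I turned each lid until the torque rose sharply to 0.9–1.1 N m at its stop. Then I hung the orange sign on the rail and backed the arm off.

What the last checks showed:
- **Lids:** every stripe lies within about 1.5° of its jar's label side (mod 90/180°), which puts it at the tight stop. The limit is 7.4°.
- **Jars:** lid tops read 119–120 mm, so all three stand on the socket floors. They sit turned about 8° in the sockets' play.
- **Sign:** it is level, at rack x of about 151 mm, 1–3 mm off the middle of the rail, with its top at 134 mm.
- **Cans and mug:** both cans are where they started, within 1 mm. I did not measure the mug's position, but it was standing undisturbed in the last pictures.

Some checks disagreed along the way:
- An early stripe-angle method was off by a few degrees because it depended on the lid's centre, so I replaced it with a line fit.
- My first try at the line fit picked up other dark areas and gave nonsense until I narrowed it to the lid top.
- One side view of the red lid was blocked by the arm; the later clear views agreed.

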